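# Make a small proofing bed ready for a print from the sun block

### The arm

A 6-joint arm with a two-finger parallel gripper is mounted at the origin on a cart in front of the work surface, level with it; the furniture and walls round the work are solid. World frame = base frame: x ahead of the robot, y to its left, z up, the work surface at z = 0. Lengths are in m, angles in rad, forces in N, time in s.
With the tool pointing down it reaches from about 0.325 to 0.775 m from the base axis. Payload 5.5 kg.
Tool frame: the origin (TCP) lies midway between the tips of the shut fingers; the grasp point (between the pads) lies 19 mm behind it; z points along the fingers, y is the line along which they close (so a half turn about z gives the same grasp; the last joint's range is limited). The gripper opens to 85 mm and grips with 20 to 120 N. Pads are 22 mm wide; open, the fingers measure 114 mm over their backs; the gripper's body (76 mm by 85 mm) begins 54 mm behind the grasp point. The pads swing forward as they close: fully open they stand 13 mm farther back than shut.
Start: joints at [1.154, 0.091, 1.231, -0, 1.82, -0.057], TCP at [0.211, 0.562, 0.211] pointing down, gripper open.
Joint ranges: [-2.87, 2.87], [-0.86, 2.18], [0.17, 2.46], [-1.51, 4.65], [0.06, 2.69], [-2.65, 2.65]. Speed limits (rad/s): [2.57, 2.57, 3.01, 3.14, 3.14, 3.14].

### API

Orientations are given as a 3x3 rotation matrix whose columns are the frame's x, y, z axes.
In Python, from station import r, eyes gives the robot as it stands. The module is installed in compiled form; this text tells all that it offers.
- The arm moves only by the tool drive_tool, never from a script. Its argument "plan" is a list that holds one entry, the list of rows, each a list of 7 numbers: the shift along the world's x, y, z in mm, then the turn, a rotation vector about the world's x, y, z in rad, then the finger opening in mm, from 0 to 85.4. A call has 1 to 12 rows; each row shifts and turns the commanded pose from where the row before left it; what a row does not reach is not made up. A row lasts 1/10 s, in which the tool goes at most 50 mm and 8.59 degrees, less where a joint would pass 70% of its speed; a pose out of reach is approached as far as the arm can. A call is refused whole if a number of a shift passes 50 or a number of a turn 0.15, either way. A call with a gripper value outside its range is refused whole. The fingers move at their own pace and stop on an object; "force" is the grip in N (left out, the last holds). Time passes only in rows, so rows that do not move let the fingers close. It gives the time, the measured TCP pose, the force, the opening and the grip force at its end, in the units of the state.
- r.sense(): the state, without advancing time (a new reading comes with each control period).
- eyes.read_camera(name): name is "scene" or "top"; returns (picture, depth): 384x512x3 uint8, blue, green, red; 384x512 float32, m along the optical axis (not along the pixel's ray), 0 where there is no reading.
- eyes.get_calibration(name): a dict with "camera_matrix" (3x3 intrinsics, pixels), "cam_to_world" (4x4, takes a point from camera to world coordinates). Camera axes: x right, y down, z forward; pixel columns grow to the right and rows downward; lengths in m; the calibration is good to about 2 mm. A picture is of the moment at which its call begins. get_calibration takes no time and is no camera call.
- r.hand_in(): hands the job in; it is judged then, once.
The state is a dict: "time": time; "joint_pos": joint angles; "qvel": joint speeds; "tau": joint torques, N m; "eef_pos": TCP position; "eef_rot": TCP orientation; "ft_force": force on the tool from outside, world axes, zero at the start; "torque": the same for the moment, N m; "opening": finger opening in m; "grip_force": force on a finger pad.
Only numpy, scipy, OpenCV 4.12 (cv2) and the standard library are available. Lean on these libraries where they do the work, as an engineer would, in place of code of your own. Each camera call takes 0.05 s, during which the arm holds its last target. There are 200 camera calls.

### The job

Make the small aluminium proofing bed ready for a print from the sun block: set that block on the bed's sprung stage and press it down until both catches snap over its foot plate and it stays down by itself. Then lay the two bearers on the bed, one in the scribed seat along each side of the block, so that the roller will run level, and last lay the heavy steel bar on top of both bearers, square across their far ends behind the block, where it will hold the head of the sheet. Leave the other block, the one with the three stripes, where it lies.

Things in the scene. Friction and masses are not known exactly. Their poses are not given: they have to be found in the camera images.
- proof_bed: Proofing bed fixed to the bench: aluminium block 160 (x) x 115 (y) x 30 mm high, grey base plate. Origin: centre of its underside; +x to its far end, +y to its left, z up; top face at z = 30. A well 79 (x) x 41 mm, mouth chamfered 5 mm, centred at x = -26, y = 0, so nearer the front end, holds the sprung stage. Steel catch bolts with sloping noses stick 6 mm into its front and far ends.
- stage (a joint): Depth (m) of the sprung stage, a dark steel plate 66 x 38 mm in the well: 0 = up (its top 25 mm above the bed's underside), 0.014 = at its stop. Spring 3 N up, 8 N down; the block's foot plate pushes the oiled bolts back on the way (2 to 3 N more) and beyond about 0.013 they snap over it and hold it at about 0.0125; let go before that, it comes up again.
- seat_left (a point): Left bearer's seat on the bed: centre, on the top face (z = 30 mm), of the two dark lines 14 mm apart scribed along the bed's x. At x = 0, y = +49 mm of the bed; the bearer's underside centre belongs here, its length along the lines.
- seat_right (a point): Right bearer's seat on the bed, the same at y = -49 mm of the bed.
- sun_block: Relief block, on top a black sun (round spot, eight rays, a short strip at each end): wood 60 (x) x 38 (y) mm, 34 high overall, on an aluminium foot plate 76 x 38 x 5 mm that stands out 8 mm at both short ends. Grip it across y. Origin: centre of its underside. 0.1 to 0.2 kg. Caught down, its underside is 18 mm below the bed's top face, its top 16 mm above. Either way round.
- bar_block: A second relief block of the same size and make, with three long straight black stripes on top; not for this print, it stays where it lies. Origin: centre of its underside; x along its length.
- bearer_1: One of two like bearers: ground steel strip 140 (x) x 12 (y) x 16 mm high, a small hole near each end. Origin: centre of its underside; x along its length. About 0.2 kg. Either bearer may lie on either side, either way round, standing on its 12 mm wide underside as at the start.
- bearer_2: The other bearer, the same as bearer_1.
- steel_bar: Heavy flat bar of worn ground steel, 45 (x) x 150 (y) x 12 mm thick, about 0.6 kg; grip it across its 45 mm. Origin: centre of its underside; y along its length. Its place is on top of the bearers, underside 46 mm above the bed's underside, centred at x = 46, y = 0 of the bed, its length along the bed's y; its far edge is then about level with the bearers' far ends.
- the_hand_press: Paint-spattered hand press, fixed, no part of the job: keep clear. It stands left of and beyond the bed, over x 0.47 to 0.72, y -0.04 to 0.35 (m, world), up to 0.2 m high; its lever slants along its front edge, from x 0.47, y 0.13, 0.16 m high, up to x 0.42, y 0.37, 0.28 m high. Right of the bed three fixed brushes lean from the bench (y = -0.225) to the fence at y = -0.38, 0.25 m high.

How it is judged:
By the outcome, as a careful person would: the job done as asked, in the order asked, and still so for the second after the job is handed in, with the robot touching nothing.
It also fails if it takes over 136 s, if anything falls off the work surface, if the arm or the gripper's body presses on something with over 40 N, if the wrist force passes 120 N, or if a joint passes its speed limit or range.

## Working session

There is one attempt and no reset: what is moved stays moved. The work goes in short steps, Python scripts to look and compute and a tool call to move; the robot and the scene stay as the last step left them, time stands still between calls to the robot, and variables do not carry over. Pictures are saved under pics/ and viewed, at most 14 in all, crops included, and the job is handed in when it is done.

Besides the shell and the picture viewer there is one more tool, called as name(argument=value, ...) on one line, values as JSON. drive_tool: Moves the arm, as the interface text tells. Its arguments: {"type":"object","properties":{"plan":{"type":"array","items":{"type":"array","items":{"type":"array","items":{"type":"number"}}}},"force":{"type":"number"}},"required":["plan"]}

```bash
mkdir -p pics; ls
cat > h.py <<'E'
import numpy as np, cv2
from station import r, eyes
def cal(n):
    c=eyes.get_calibration(n); return np.array(c["camera_matrix"]),np.array(c["cam_to_world"])
def ray(n,px,z):
    K,T=cal(n); px=np.atleast_2d(np.array(px,float))
    d=(np.linalg.inv(K)@np.c_[px,np.ones(len(px))].T).T@T[:3,:3].T; o=T[:3,3]
    return o+d*((z-o[2])/d[:,2])[:,None]
def cloud(n,dep):
    K,T=cal(n); v,u=np.mgrid[:384,:512]
    p=np.stack([(u-K[0,2])/K[0,0]*dep,(v-K[1,2])/K[1,1]*dep,dep],-1)
    return p@T[:3,:3].T+T[:3,3]
E
python3 - <<'E'
from h import *
for n in("scene","top"):
    p,d=eyes.read_camera(n); cv2.imwrite(f"pics/{n}0.png",p); np.savez(f"{n}0.npz",p=p,d=d)
    K,T=cal(n); print(n,K.round(1).tolist(),T.round(3).tolist(),(d>0).mean())
print(r.sense())
E
```

```text
pics
scene [[393.0, 0.0, 249.6], [0.0, 393.0, 191.4], [0.0, 0.0, 1.0]] [[-0.337, 0.486, -0.806, 1.265], [0.941, 0.177, -0.287, 0.226], [0.003, -0.856, -0.517, 0.514], [0.0, 0.0, 0.0, 1.0]] 0.996063232421875
top [[357.2, 0.0, 256.9], [0.0, 357.2, 194.3], [0.0, 0.0, 1.0]] [[-0.013, -0.988, 0.152, 0.401], [-1.0, 0.017, 0.022, -0.037], [-0.024, -0.151, -0.988, 0.977], [0.0, 0.0, 0.0, 1.0]] 0.9958852132161459
{'time': 0.1, 'joint_pos': array([ 1.15432597e+00,  9.17955758e-02,  1.23178979e+00, -1.42559871e-05,
        1.81981811e+00, -5.66937325e-02]), 'qvel': array([-0.00087404, -0.00266372, -0.00303317,  0.00034257,  0.00058132,
       -0.00017259]), 'tau': array([ 2.04665928e-03, -4.60219753e+01, -4.19214499e+01, -1.94111644e-04,
        1.06589039e-02,  3.57054171e-05]), 'eef_pos': array([0.21111954, 0.56130758, 0.20994306]), 'eef_rot': array([[-9.35974227e-01,  3.52067790e-01, -7.19904050e-04],
       [ 3.52068515e-01,  9.35972756e-01, -1.66162294e-03],
       [ 8.88066623e-05, -1.80869179e-03, -9.99998360e-01]]), 'ft_force': array([-0.36884532, -0.23589074, -0.09378329]), 'torque': array([ 0.03112622, -0.00988324, -0.03883541]), 'grip_force': 0.0, 'opening': 0.08532722971766793}
```

View pics/top0.png

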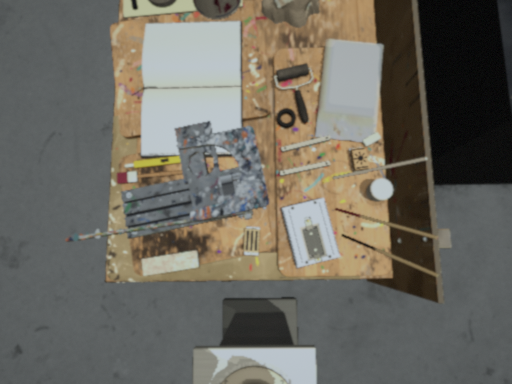

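View pics/scene0.png

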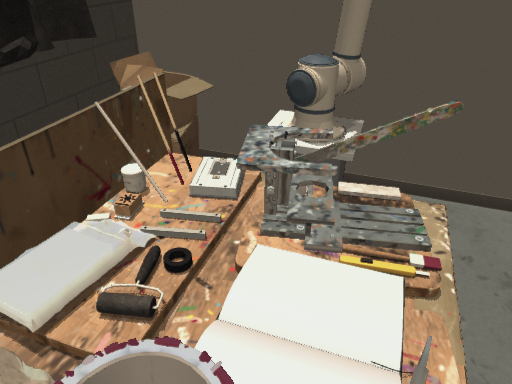

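The top view shows the bed at (311,232), the sun block at (360,159), bearers at (305,144) and (304,168), the striped block at (251,241) and the steel bar at (170,263). The scene view agrees: the bar is at (370,190) and the sun block at (128,206). Next I'll enlarge and measure.

Run:
```python
from h import *
z=np.load("top0.npz"); p,d=z['p'],z['d']
a=cv2.resize(p[125:275,270:400],None,fx=4,fy=4,interpolation=cv2.INTER_CUBIC)
b=cv2.resize(p[220:280,130:265],None,fx=2,fy=2,interpolation=cv2.INTER_CUBIC)
cv2.imwrite("pics/topcrop.png",a); 
q=np.load("scene0.npz")['p']; cv2.imwrite("pics/scenecrop.png",cv2.resize(q[150:250,80:260],None,fx=4,fy=4,interpolation=cv2.INTER_CUBIC))
c=cloud("top",d)
for nm,(u,v) in dict(bed=(290,215),bench=(290,190),sun=(360,159),b1=(305,144),b2=(304,168),bar=(170,263),strip=(251,241)).items(): print(nm,c[v,u].round(4),c[v-3:v+4,u-3:u+4,2].round(3)[3])
c2=cloud("scene",np.load("scene0.npz")['d'])
for nm,(u,v) in dict(bed=(205,190),bench=(190,228),sun=(128,202),b1=(170,233),b2=(190,215),bar=(370,190)).items(): print(nm,c2[v,u].round(4),c2[v-3:v+4,u,2].round(3))
```

```text
bed [ 0.4891 -0.103   0.0313] [0.031 0.03  0.029 0.031 0.027 0.029 0.03 ]
bench [ 0.5617 -0.1072 -0.0021] [-0.    -0.002 -0.002 -0.002  0.    -0.    -0.001]
sun [ 0.6367 -0.2947  0.0352] [0.032 0.034 0.034 0.035 0.034 0.034 0.03 ]
b1 [ 0.6877 -0.1512  0.0142] [0.015 0.015 0.012 0.014 0.015 0.014 0.014]
b2 [ 0.6195 -0.1461  0.0147] [0.014 0.018 0.017 0.015 0.015 0.012 0.019]
bar [0.3674 0.2186 0.0133] [0.012 0.013 0.012 0.013 0.01  0.01  0.012]
strip [0.4221 0.001  0.035 ] [0.03  0.035 0.033 0.035 0.032 0.033 0.033]
bed [ 0.5244 -0.1541  0.019 ] [0.028 0.026 0.023 0.019 0.017 0.014 0.013]
bench [ 6.547e-01 -1.299e-01  5.000e-04] [ 0.    -0.001  0.001  0.     0.017  0.017  0.017]
sun [ 0.6548 -0.2827  0.0346] [0.035 0.034 0.034 0.035 0.032 0.035 0.033]
b1 [ 0.697  -0.1543  0.0106] [0.018 0.017 0.014 0.011 0.007 0.007 0.003]
b2 [ 0.6268 -0.143   0.0138] [0.017 0.018 0.016 0.014 0.012 0.009 0.004]
bar [0.374  0.2263 0.0123] [0.011 0.012 0.011 0.012 0.015 0.011 0.014]
```

View pics/topcrop.png

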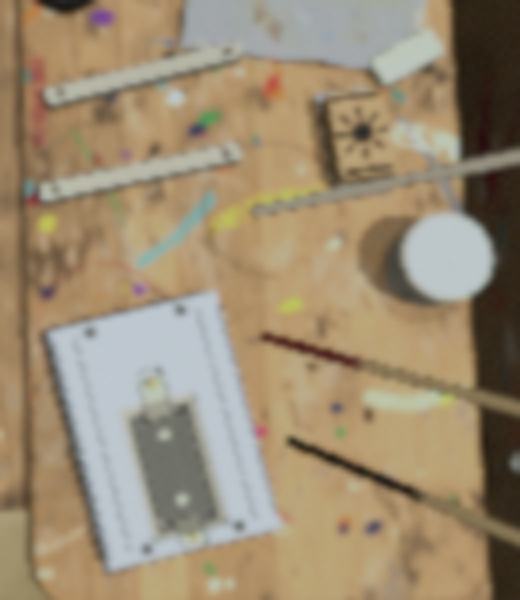

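View pics/scenecrop.png

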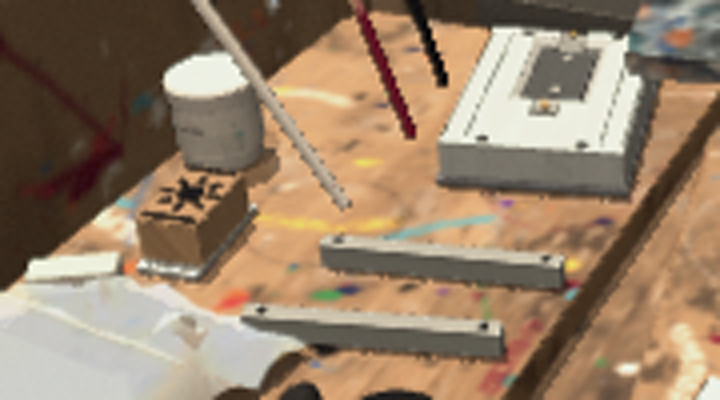

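The crops show the bed top corners at about (47,330), (215,292), (280,528) and (110,572) in the top crop, with its stage nearer the robot. The bearers are at (145,75) and (140,172), and the sun block is at (360,138). A pale brush overhangs the sun block's near-right corner.

```bash
cat > m.py <<'E'
from h import *
def quad(n,p,box,zt,lo,hi,scale=6):
    """minAreaRect of largest HSV-mask blob in box (u0,v0,u1,v1), cast on z=zt"""
    u0,v0,u1,v1=box
    im=cv2.resize(p[v0:v1,u0:u1],None,fx=scale,fy=scale,interpolation=cv2.INTER_CUBIC)
    m=cv2.inRange(cv2.cvtColor(im,cv2.COLOR_BGR2HSV),np.array(lo),np.array(hi))
    m=cv2.morphologyEx(m,cv2.MORPH_OPEN,np.ones((7,7))); m=cv2.morphologyEx(m,cv2.MORPH_CLOSE,np.ones((9,9)))
    cs,_=cv2.findContours(m,cv2.RETR_EXTERNAL,cv2.CHAIN_APPROX_NONE)
    c=max(cs,key=cv2.contourArea)[:,0]
    px=(c+.5)/scale-.5+[u0,v0]
    w=ray(n,px,zt)[:,:2]
    (cx,cy),(a,b),t=cv2.minAreaRect((w*1000).astype(np.float32))
    if a<b: t+=90
    t=(t+90)%180-90
    return np.round([cx,cy,max(a,b),min(a,b),t],1),m
E
python3 - <<'E'
from m import *
p=np.load("top0.npz")['p'];d=np.load("top0.npz")['d']; q=np.load("scene0.npz")['p'];e=np.load("scene0.npz")['d']
lo,hi=(0,0,120),(180,70,255)
ms=[]
for nm,box,zt,l,h in [("bed",(275,192,345,272),.030,lo,hi),("b1",(276,132,335,154),.016,(0,0,140),(180,75,255)),("b2",(276,156,335,178),.016,(0,0,140),(180,75,255)),("bar",(135,245,205,280),.012,(0,0,130),(180,60,255))]:
    w,m=quad("top",p,box,zt,l,h); print(nm,w); ms.append(cv2.resize(m,(300,200)))
cv2.imwrite("pics/masks.png",np.vstack([np.hstack(ms[:2]),np.hstack(ms[2:])]))
# cloud checks
def cr(n,dd,z0,z1,x0,x1,y0,y1,img):
    c=cloud(n,dd); M=(c[...,2]>z0)&(c[...,2]<z1)&(c[...,0]>x0)&(c[...,0]<x1)&(c[...,1]>y0)&(c[...,1]<y1)
    M=cv2.morphologyEx(M.astype(np.uint8),cv2.MORPH_OPEN,np.ones((2,2)))>0
    w=c[M]; (cx,cy),(a,b),t=cv2.minAreaRect((w[:,:2]*1000).astype(np.float32)); t=t+90 if a<b else t
    print(n,np.round([cx,cy,max(a,b),min(a,b),(t+90)%180-90],1),"medz",np.median(w[:,2]).round(4),len(w))
for n,dd in(("top",d),("scene",e)):
    print("b1");cr(n,dd,.01,.022,.64,.74,-.24,-.07,p)
    print("b2");cr(n,dd,.01,.022,.585,.645,-.23,-.07,p)
    print("sun");cr(n,dd,.029,.04,.59,.69,-.335,-.25,p)
    print("strip");cr(n,dd,.026,.04,.37,.47,-.04,.04,p)
    print("bed");cr(n,dd,.026,.036,.3,.56,-.25,-.04,p)
    print("bar");cr(n,dd,.007,.02,.30,.42,.11,.32,p)
# pale brush
c=cloud("scene",e)
for u,v in[(130,150),(140,165),(150,178),(160,192),(113,125),(100,107)]:
    k=c[v-3:v+4,u-6:u+7].reshape(-1,3); print("brush?",u,v,k[k[:,0].argmax()].round(3),k[k[:,2].argmax()].round(3))
c=cloud("top",d)
for u in(340,350,360,370,380,390,400,410,420):
    v=int(round(177-(u-333)*19/95)); k=c[v-2:v+3,u]; print(u,v,k[k[:,2].argmax()].round(3))
E
```

```text
bed [ 444.6 -156.1  168.1  123.8   12.5]
b1 [ 698.8 -158.4  155.1   40.4  -82.6]
b2 [ 623.3 -148.4  142.3   27.2  -82.8]
bar [368.3 219.4 154.   49.  -82.1]
b1
top [600.9 -88.1 392.8 127.  -32.2] medz 0.0137 274
b2
top [546.9 -93.2 298.1  94.7 -38.7] medz 0.0145 231
sun
top [ 635.  -302.6   76.7   51.3   10.6] medz 0.032 298
strip
top [420.7 -10.5  60.2  55.4  -3.2] medz 0.0326 327
bed
top [ 437.7 -142.7  222.4  163.4  -77. ] medz 0.0294 2056
bar
top [377.3 132.4 342.2  45.5 -81.9] medz 0.0114 945
b1
scene [ 705.2 -159.2  165.8   45.3  -66.3] medz 0.0141 477
b2
scene [887.6  43.9 827.5 133.1  34.9] medz 0.0148 343
sun
scene [935.7 -65.7 877.9  60.3  37.6] medz 0.0337 285
strip
scene [0. 0. 0. 0. 0.] medz nan 0
bed
scene [ 825.2  -28.3 1003.6  158.4   21.1] medz 0.031 1219
bar
scene [  -9.6  257.3 2545.6  153.    -4.8] medz 0.0123 658
brush? 130 150 [1.265 0.226 0.514] [1.265 0.226 0.514]
brush? 140 165 [1.265 0.226 0.514] [1.265 0.226 0.514]
brush? 150 178 [ 0.597 -0.258  0.063] [ 0.596 -0.267  0.076]
brush? 160 192 [ 0.597 -0.238  0.032] [ 0.596 -0.24   0.044]
brush? 113 125 [ 0.594 -0.341  0.186] [ 0.591 -0.344  0.194]
brush? 100 107 [1.265 0.226 0.514] [1.265 0.226 0.514]
340 176 [ 0.591 -0.238  0.038]
350 174 [ 0.592 -0.258  0.067]
360 172 [ 0.591 -0.277  0.095]
370 170 [ 0.59  -0.295  0.118]
380 168 [ 0.59  -0.311  0.142]
390 166 [ 0.588 -0.327  0.166]
400 164 [ 0.586 -0.342  0.187]
410 162 [ 0.587 -0.356  0.206]
420 160 [ 0.586 -0.369  0.227]
  return _methods._mean(a, axis=axis, dtype=dtype,
  ret = ret.dtype.type(ret / rcount)
```

View pics/masks.png

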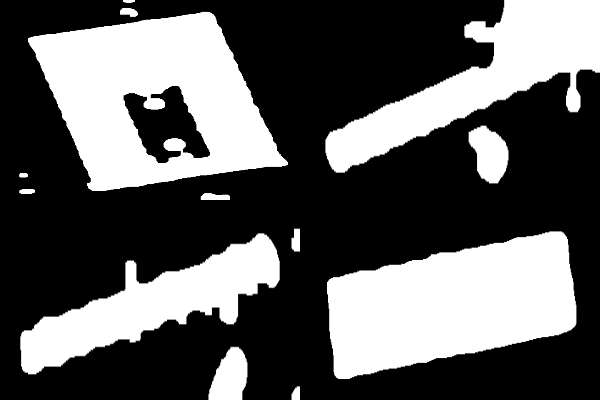

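The masks are clean for the bed and bar, and contaminated for the bearers (bag, paint spots). The brush runs along x≈0.59, rising over the sun block's near side. I'll refine with line fits and markings.

```bash
cat > f.py <<'E'
from h import *
def up(p,box,s=8):
    u0,v0,u1,v1=box
    return cv2.resize(p[v0:v1,u0:u1],None,fx=s,fy=s,interpolation=cv2.INTER_CUBIC)
def topx(c,box,s=8): return (np.asarray(c,float)+.5)/s-.5+np.array(box[:2])
def sides(n,p,box,zt,thr,corners,ch=0,s=8,band=1.6):
    """fit lines through threshold contour near the 4 rough sides (pixel corners); return world corners"""
    im=up(p,box,s)[...,ch]; m=(im>thr).astype(np.uint8)
    cs,_=cv2.findContours(m,cv2.RETR_LIST,cv2.CHAIN_APPROX_NONE)
    c=np.vstack([k[:,0] for k in cs]); c=topx(c,box,s); L=[]
    q=np.array(corners,float)
    for i in range(4):
        a,b=q[i],q[(i+1)%4]; l=np.linalg.norm(b-a); t=(b-a)/l; nn=np.array([-t[1],t[0]])
        al=(c-a)@t; k=c[(al>.1*l)&(al<.9*l)&(abs((c-a)@nn)<band)]
        vx,vy,x,y=cv2.fitLine(k.astype(np.float32),cv2.DIST_HUBER,0,.01,.01).ravel(); L.append(np.cross([x,y,1],[x+vx,y+vy,1]))
    P=[np.cross(L[i-1],L[i]) for i in range(4)]; P=np.array([x[:2]/x[2] for x in P])
    return ray(n,P,zt)[:,:2]*1000,P
def rep(nm,w):
    c=w.mean(0); e=[np.linalg.norm(w[(i+1)%4]-w[i]) for i in range(4)]
    i=0 if e[0]>e[1] else 1
    t=(w[i+1]-w[i])/e[i]-(w[(i+3)%4]-w[(i+2)%4])/e[(i+2)%4]
    print(nm,c.round(1),"sides",np.round(e,1),"yaw long",round((np.degrees(np.arctan2(t[1],t[0]))+90)%180-90,2))
E
python3 - <<'E'
from f import *
p=np.load("top0.npz")['p'];q=np.load("scene0.npz")['p']
cc=lambda L:[(x/4+270-.4,y/4+125-.4) for x,y in L]
for n in(145,165,185): w,P=sides("top",p,(270,190,350,280),.030,n,cc([(47,330),(215,292),(280,528),(110,572)]));rep("bed %d"%n,w)
print(w.round(1).tolist())
for n in(130,150):
  w,P=sides("top",p,(270,125,335,180),.016,n,cc([(45,90),(238,43),(240,57),(50,103)]));rep("b1",w)
  w,P=sides("top",p,(270,125,335,180),.016,n,cc([(40,185),(238,145),(241,159),(42,200)]));rep("b2",w)
# bar via quads from earlier mask: rough corners
for n in(130,150): w,P=sides("top",p,(130,240,210,285),.012,n,[(142,260),(197,252),(199,269),(144,276)],band=4);rep("bar",w)
def dark(n,p,box,z,thr,amin=20):
    im=up(p,box).max(2); m=(im<thr).astype(np.uint8)
    k,l,st,ce=cv2.connectedComponentsWithStats(m)
    for i in range(1,k):
        if st[i,4]>amin:
            px=topx(ce[i],box); print(n,"dark",px.round(1),st[i,4],"wh",st[i,2:4],(ray(n,px,z)[0,:2]*1000).round(1))
dark("top",p,(350,147,369,172),.034,110)
print('scene');dark("scene",q,(112,190,146,212),.034,80)
print('holes');dark("top",p,(275,195,345,270),.030,110,60)
print('bearer holes');dark("top",p,(279,135,333,177),.016,90,10)
E
```

```text
bed 145 [ 444.3 -156. ] sides [114.6 161.4 114.7 162.4] yaw long 13.05
bed 165 [ 444.4 -155.8] sides [112.  159.4 112.  160.1] yaw long 13.04
bed 185 [ 444.4 -155.7] sides [108.7 157.1 108.8 157.4] yaw long 13.02
[[508.8, -85.0], [533.2, -191.0], [380.1, -226.4], [355.4, -120.5]]
b1 [ 682.3 -115. ] sides [ 23.1 172.2 147.3  12.1] yaw long 59.77
b2 [ 621.2 -148.2] sides [138.5  12.6 142.3  12.2] yaw long -78.72
b1 [ 688.4 -141.8] sides [ 83.9  62.2 144.1   8.8] yaw long -76.54
b2 [ 620.9 -147.8] sides [136.9   8.9 137.4   9.3] yaw long -78.81
bar [368.  219.9] sides [150.9  45.5 149.4  44.5] yaw long -81.85
bar [368.1 219.5] sides [148.3  43.  147.8  41.6] yaw long -81.97
top dark [351.6 161.5] 3952 wh [ 45 172] [ 630.6 -272.2]
top dark [360.1 157.6] 1044 wh [39 36] [ 640.9 -295.4]
scene
scene dark [114.5 191.9] 2113 wh [68 56] [ 627.6 -338.8]
scene dark [142.2 190.9] 27 wh [9 4] [ 601.2 -280.4]
scene dark [131.4 191.9] 405 wh [68 17] [ 613.8 -301.7]
scene dark [137.5 192.6] 85 wh [15  9] [ 611.8 -286.2]
scene dark [130.1 194.8] 65 wh [ 9 10] [ 625.9 -297. ]
scene dark [126.9 198.2] 1
[... 759 characters left out ...]
[287.7 235.9] 4596 wh [119 442] [434.2 -95.5]
top dark [315.  227.7] 438 wh [25 23] [ 454.6 -167.8]
top dark [305.7 230. ] 220 wh [22 15] [ 449.  -143.2]
top dark [343.2 235.3] 370 wh [23 23] [ 433.7 -240.7]
top dark [276.7 238.4] 272 wh [10 38] [428.  -66.5]
top dark [318.5 238.5] 134 wh [11 19] [ 426.3 -176. ]
top dark [319.2 241.6] 137 wh [12 14] [ 418.1 -177.4]
top dark [276.1 248.8] 857 wh [24 60] [401.1 -64.3]
top dark [320.6 245.8] 123 wh [10 18] [ 407.2 -180.6]
top dark [321.6 249.5] 74 wh [ 7 16] [ 397.8 -183. ]
top dark [322.  252.7] 344 wh [20 22] [ 389.3 -183.5]
top dark [312.3 255.1] 207 wh [14 18] [ 383.7 -158.1]
bearer holes
top dark [296.9 148.7] 60 wh [10  8] [ 674.2 -128.3]
```

drive_tool(plan=[[[14,-43,0,0,0,-0.13,85],[14,-43,0,0,0,-0.13,85],[14,-43,0,0,0,-0.13,85],[14,-43,0,0,0,-0.13,85],[14,-43,0,0,0,-0.13,85],[14,-43,0,0,0,-0.13,85],[14,-43,0,0,0,-0.13,85],[14,-43,0,0,0,-0.13,85],[14,-43,0,0,0,-0.13,85],[14,-43,0,0,0,-0.13,85],[14,-46,0,0,0,-0.13,85],[14,-46,0,0,0,-0.13,85]]], force=40)

```text
time: 1.3
eef_pos: [0.3792, 0.0377, 0.2108]
eef_rot: [[0.347, 0.938, 0.0], [0.938, -0.347, 0.0], [0.0, 0.0, -1.0]]
ft_force: [1.1, 0.8, 0.8]
opening: 0.085
grip_force: 0.0
```

drive_tool(plan=[[[15,-45,0,0,0,-0.092,85],[15,-45,0,0,0,-0.092,85],[15,-45,0,0,0,-0.092,85],[15,-45,0,0,0,-0.092,85],[40,-17,0,0,0,-0.092,85],[40,-17,0,0,0,-0.092,85],[40,-17,0,0,0,-0.092,85],[47,-17,0,0,0,-0.092,85],[47,-17,0,0,0,-0.092,85],[0,-33,0,0,0,-0.092,85],[0,-33,0,0,0,-0.092,85],[0,0,0,0,0,0,85]]])

```text
time: 2.5
eef_pos: [0.6525, -0.2956, 0.208]
eef_rot: [[0.979, 0.202, -0.004], [0.202, -0.979, 0.0], [-0.004, -0.001, -1.0]]
ft_force: [-0.3, -0.2, 0.3]
opening: 0.0849
grip_force: 0.0
```

Run:
```python
from f import *
q,e=eyes.read_camera("scene"); cv2.imwrite("pics/s1.png",cv2.resize(q[20:230,60:260],None,fx=2.8,fy=2.8,interpolation=cv2.INTER_CUBIC))
s=r.sense(); print(s['eef_pos'],np.degrees(np.arctan2(s['eef_rot'][1,1],s['eef_rot'][0,1])))
```

```text
[ 0.65276176 -0.29334087  0.20889171] -78.12435008853568
```

View pics/s1.png

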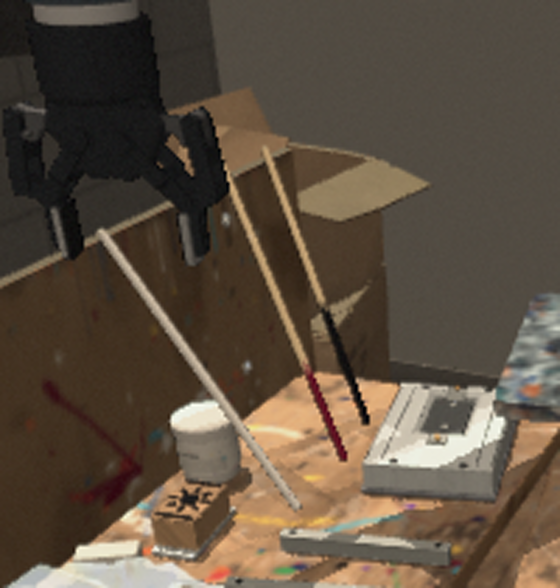

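The gripper is lined up over the block with the brush passing on its robot side (image right of the left finger). I'm descending.

drive_tool(plan=[[[1,0,-40,0,0,0,85],[0,0,-40,0,0,0,85],[0,0,-35,0,0,0,85],[0,0,-30,0,0,0,85],[0,0,0,0,0,0,85]]])

```text
time: 3.05
eef_pos: [0.6514, -0.2886, 0.0594]
eef_rot: [[0.978, 0.21, -0.009], [0.21, -0.978, 0.005], [-0.008, -0.007, -1.0]]
ft_force: [-0.1, 0.6, -1.3]
opening: 0.0852
grip_force: 0.0
```

drive_tool(plan=[[[0,0,-20,0,0,0,85],[0,0,-20,0,0,0,85],[0,0,-16,0,0,0,85],[0,0,0,0,0,0,85]]])

```text
time: 3.45
eef_pos: [0.6533, -0.2903, 0.0082]
eef_rot: [[0.978, 0.209, -0.003], [0.209, -0.978, 0.002], [-0.003, -0.002, -1.0]]
ft_force: [-1.5, 0.7, -1.2]
opening: 0.085
grip_force: 0.0
```

drive_tool(plan=[[[0,0,0,0,0,0,50],[0,0,0,0,0,0,40],[0,0,0,0,0,0,20],[0,0,0,0,0,0,20],[0,0,0,0,0,0,20],[0,0,0,0,0,0,20]]], force=40)

```text
time: 4.05
eef_pos: [0.6561, -0.2906, 0.0146]
eef_rot: [[0.978, 0.209, 0.005], [0.209, -0.978, -0.0], [0.005, 0.001, -1.0]]
ft_force: [-2.1, 5.6, 11.8]
opening: 0.0203
grip_force: 11.5
```

Run:
```python
from f import *
q,e=eyes.read_camera("scene"); t,_=eyes.read_camera("top")
cv2.imwrite("pics/s2.png",np.hstack([cv2.resize(q[120:230,80:200],(600,550),interpolation=cv2.INTER_CUBIC)]))
s=r.sense(); print(s['eef_pos'],s['opening'],s['grip_force'],s['ft_force'],s['torque'])
```

```text
[ 0.65609865 -0.29063592  0.01458959] 0.020101030390595073 11.510547129437327 [-1.9377058   6.04048417 11.08952414] [ 0.78005462  0.3235165  -0.08906962]
```

View pics/s2.png

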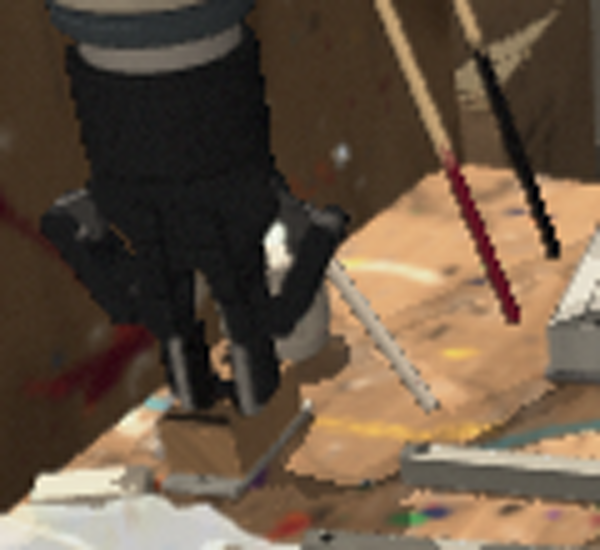

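Run:
```python
from f import *
q,e=eyes.read_camera("scene"); c=cloud("scene",e)
for u in(104,108,114,120,126,130,134):
    print(u,[(v,*(c[v,u]*1000).round().astype(int).tolist()) for v in range(190,220,4)])
t,dt=eyes.read_camera("top"); c=cloud("top",dt)
a=cv2.resize(t[135:185,330:385],None,fx=9,fy=9,interpolation=cv2.INTER_CUBIC)
cv2.imwrite("pics/s3.png",np.hstack([a,cv2.resize(q[180:225,100:150],None,fx=10,fy=10,interpolation=cv2.INTER_CUBIC)[:450,:300]]))
```

```text
104 [(190, 614, -381, 23), (194, 616, -382, 13), (198, 621, -380, 4), (202, 623, -381, -6), (206, 647, -361, 2), (210, 660, -351, 0), (214, 689, -326, 14), (218, 703, -316, 14)]
108 [(190, 1265, 226, 514), (194, 606, -379, 7), (198, 606, -382, -5), (202, 628, -364, 1), (206, 646, -350, 3), (210, 658, -342, 1), (214, 687, -317, 15), (218, 696, -311, 11)]
114 [(190, 670, -301, 71), (194, 663, -310, 55), (198, 666, -310, 46), (202, 666, -312, 35), (206, 673, -308, 29), (210, 675, -309, 20), (214, 674, -312, 8), (218, 682, -307, 3)]
120 [(190, 650, -303, 59), (194, 654, -301, 52), (198, 658, -300, 44), (202, 660, -301, 34), (206, 672, -293, 32), (210, 670, -296, 20), (214, 672, -297, 9), (218, 680, -292, 5)]
126 [(190, 663, -275, 72), (194, 664, -277, 62), (198, 645, -294, 37), (202, 657, -286, 35), (206, 669, -278, 33), (210, 670, -280, 23), (214, 672, -280, 14), (218, 678, -277, 7)]
130 [(190, 655, -271, 69), (194, 656, -272, 59), (198, 659, -272, 50), (202, 663, -270, 43), (206, 654, -280, 24), (210, 657, -279, 15), (214, 661, -279, 7), (218, 667, -275, 1)]
134 [(190, 647, -267, 65), (194, 649, -267, 56), (198, 650, -268, 46), (202, 638, -280, 25), (206, 640, -280, 15), (210, 645, -279, 7), (214, 650, -276, 1), (218, 1265, 226, 514)]
```

View pics/s3.png

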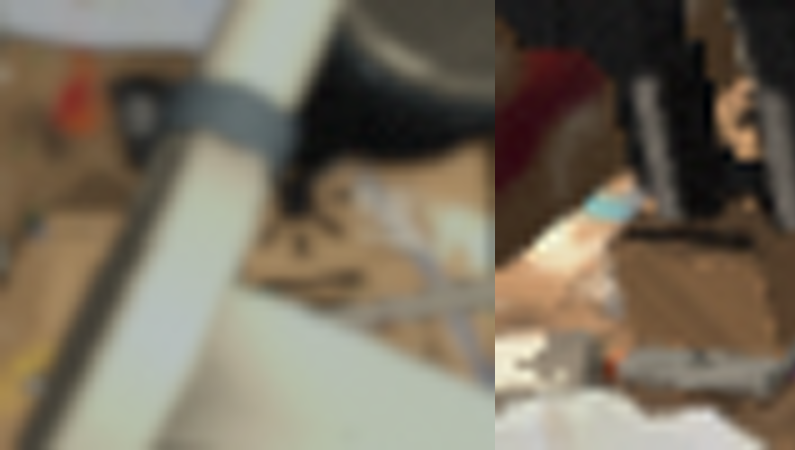

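The picture shows the fingertips resting on top of the block rather than beside it. I'll lift and measure where the tips really are relative to the TCP.

drive_tool(plan=[[[0,0,20,0,0,0,20],[0,0,40,0,0,0,20],[0,0,40,0,0,0,20],[0,0,0,0,0,0,20],[0,0,0,0,0,0,20]]])

```text
time: 4.75
eef_pos: [0.6552, -0.2919, 0.1129]
eef_rot: [[0.978, 0.208, 0.004], [0.208, -0.978, -0.002], [0.004, 0.003, -1.0]]
ft_force: [0.6, 0.3, -1.8]
opening: 0.0201
grip_force: 0.0
```

```bash
cat > tip.py <<'E'
from f import *
q,e=eyes.read_camera("scene"); c=cloud("scene",e)*1000
s=r.sense(); P=s['eef_pos']*1000; R=s['eef_rot']; print(P.round(1),s['opening'],s['ft_force'].round(1))
l=(c-P)@R   # tool coordinates
dark=q.max(2)<256
M=(abs(l[...,0])<25)&(abs(l[...,1])<60)&(l[...,2]>-60)&(l[...,2]<12)
for a in range(-60,60,5):
    k=l[M&(l[...,1]>=a)&(l[...,1]<a+5)]
    if len(k)>4: print(a,len(k),"lowest tool z",np.sort(k[:,2])[-3:].round(1),"x",np.median(k[:,0]).round(1))
E
python3 tip.py
python3 - <<'E'
from f import *
q,e=eyes.read_camera("scene")
def dark(n,p,box,z,thr,amin=40):
    im=up(p,box).max(2); m=(im<thr).astype(np.uint8)
    k,l,st,ce=cv2.connectedComponentsWithStats(m)
    for i in range(1,k):
        if st[i,4]>amin:
            px=topx(ce[i],box); print(n,"dark",px.round(1),st[i,4],"wh",st[i,2:4],(ray(n,px,z)[0,:2]*1000).round(1))
dark("scene",q,(108,190,146,212),.034,80)
E
```

```text
[ 654.4 -291.5  110.4] 0.019553785789821723 [ 0.8 -0.3 -1.2]
-25 57 lowest tool z [-33.  -31.7 -30.4] x 3.5
-20 49 lowest tool z [-26.3 -25.3 -25.2] x 6.8
-15 30 lowest tool z [-28.8 -27.3 -26.3] x 10.1
5 41 lowest tool z [-26.6 -26.6 -24.6] x -0.9
10 72 lowest tool z [-26.4 -24.4 -24.3] x 7.0
15 17 lowest tool z [-34.3 -33.  -26.8] x 8.8
20 18 lowest tool z [-34.5 -34.2 -31.4] x 6.1
scene dark [112.1 193.1] 4131 wh [100  83] [ 634. -341.]
scene dark [142.2 193.1] 1280 wh [51 36] [ 609.9 -274.7]
scene dark [131.2 192.1] 685 wh [96 16] [ 614.8 -301.4]
scene dark [125.5 197.8] 1882 wh [62 66] [ 640.9 -299.3]
scene dark [131.5 196.1] 122 wh [20 11] [ 629.9 -290.6]
scene dark [137.2 196.3] 45 wh [11  7] [ 626.  -277.9]
scene dark [138.6 198.3] 158 wh [ 6 37] [ 632.3 -269.7]
scene dark [120.5 197.2] 143 wh [21 11] [ 642.4 -311.6]
scene dark [131.9 198.9] 174 wh [30 11] [ 640.  -282.6]
scene dark [119.6 199.5] 79 wh [16  9] [ 651.8 -307.5]
scene dark [131.4 202.9] 49 wh [ 6 11] [ 654.7 -273.8]
scene dark [121.4 204. ] 802 wh [100  24] [ 666.2 -292.2]
scene dark [140.2 204.6] 163 wh [19 22] [ 653.7 -251.5]
scene dark [130.2 204.4] 42 wh [10  6] [ 660.8 -273. ]
```

drive_tool(plan=[[[0,0,0,0,0,0,0],[0,0,0,0,0,0,0],[0,0,0,0,0,0,0],[0,0,0,0,0,0,0]]])

```text
time: 5.25
eef_pos: [0.6541, -0.2913, 0.1094]
eef_rot: [[0.978, 0.208, -0.001], [0.208, -0.978, 0.0], [-0.001, -0.001, -1.0]]
ft_force: [0.5, -0.8, -0.7]
opening: 0.0001
grip_force: 0.0
```

```bash
python3 tip.py
python3 - <<'E'
from f import *
q,e=eyes.read_camera("scene")
cv2.imwrite("pics/s4.png",cv2.resize(q[110:220,80:180],None,fx=5,fy=5,interpolation=cv2.INTER_CUBIC))
s=r.sense();K,T=cal("scene");p=np.linalg.inv(T)@np.r_[s['eef_pos'],1];print((K@p[:3]/p[2])[:2])
E
```

```text
[ 654.2 -291.4  109.6] 0.00012104366375497626 [-0.  -0.3  0.4]
-20 7 lowest tool z [-49.4 -35.2 -34.4] x 1.8
-15 58 lowest tool z [-28.9 -28.  -27.7] x 2.9
-10 52 lowest tool z [-23.3 -22.3 -21.4] x 6.9
-5 37 lowest tool z [-26.4 -24.5 -24.1] x 8.7
0 36 lowest tool z [-26.1 -23.9 -22.8] x 9.1
5 20 lowest tool z [-28.1 -25.5 -24.1] x 7.0
10 16 lowest tool z [-32.  -31.6 -30.9] x 4.8
[119.28206398 171.85730492]
```

View pics/s4.png

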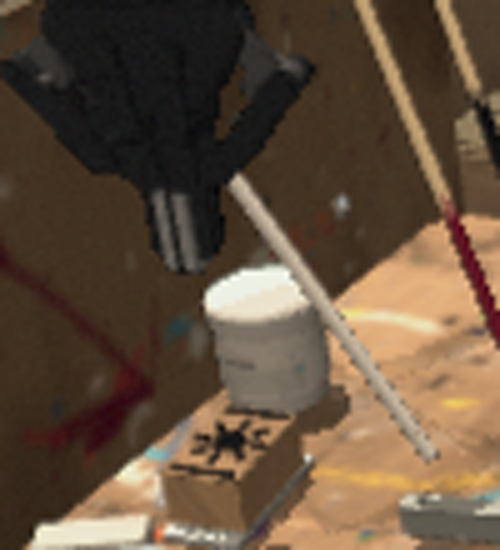

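drive_tool(plan=[[[0,0,0,0,0,0,85],[0,0,0,0,0,0,85],[0,0,0,0,0,0,85],[0,0,0,0,0,0,85],[0,0,0,0,0,0,85],[0,0,0,0,0,0,85]]])

```text
time: 5.95
eef_pos: [0.6542, -0.2914, 0.11]
eef_rot: [[0.978, 0.208, -0.0], [0.208, -0.978, 0.0], [-0.0, -0.0, -1.0]]
ft_force: [0.3, 0.1, -0.2]
opening: 0.0846
grip_force: 0.0
```

```bash
python3 tip.py
```

```text
[ 654.3 -291.4  110. ] 0.08475908434686982 [ 0.5 -0.1  0.4]
-60 25 lowest tool z [-44.7 -44.1 -42.1] x -1.6
-55 28 lowest tool z [-40.9 -39.3 -37.8] x 5.5
-50 27 lowest tool z [-39.2 -38.9 -36.1] x 8.3
-45 11 lowest tool z [-44.  -41.8 -37.8] x 8.7
40 76 lowest tool z [-35.3 -34.9 -34.8] x 0.2
45 13 lowest tool z [-41.  -39.5 -35.4] x 8.6
50 13 lowest tool z [-43.4 -41.1 -40.8] x 5.2
```

Shut, the fingertips really sit about 22 mm above the reported TCP (and about 35 mm above it when open), since depth, projection and the contact all agree. I'll allow for that. The block has moved only a few mm.

drive_tool(plan=[[[0,-3,-40,0,0,0,85],[0,0,-40,0,0,0,85],[0,0,-25,0,0,0,85],[0,0,-13,0,0,0,85],[0,0,0,0,0,0,85]]])

```text
time: 6.5
eef_pos: [0.653, -0.2938, -0.0107]
eef_rot: [[0.978, 0.208, -0.004], [0.208, -0.978, 0.002], [-0.003, -0.003, -1.0]]
ft_force: [-1.4, -1.0, 0.7]
opening: 0.0849
grip_force: 0.0
```

drive_tool(plan=[[[0,0,-10,0,0,0,85],[0,0,0,0,0,0,60],[0,0,0,0,0,0,40],[0,0,0,0,0,0,30],[0,0,0,0,0,0,30],[0,0,0,0,0,0,30],[0,0,0,0,0,0,30],[0,0,0,0,0,0,30]]], force=30)

```text
time: 7.3
eef_pos: [0.6551, -0.2949, -0.0164]
eef_rot: [[0.978, 0.208, 0.002], [0.208, -0.978, -0.001], [0.002, 0.002, -1.0]]
ft_force: [0.1, 0.2, 6.5]
opening: 0.0382
grip_force: 30.8
```

drive_tool(plan=[[[4,0,20,0,0,0,30],[6,0,45,0,0,0,30],[0,0,45,0,0,0,30],[0,0,40,0,0,0,30],[0,45,0,0,0,0,30],[0,45,0,0,0,0,30],[-46,9,0,0,0,0.018,30],[-46,9,0,0,0,0,30],[-46,9,0,0,0,0,30],[-46,9,0,0,0,0,30],[-46,9,0,0,0,0,30],[0,0,0,0,0,0,30]]])

```text
time: 8.5
eef_pos: [0.4289, -0.1578, 0.1302]
eef_rot: [[0.974, 0.225, -0.004], [0.225, -0.974, 0.001], [-0.004, -0.002, -1.0]]
ft_force: [0.5, 0.9, -1.5]
opening: 0.0379
grip_force: 30.5
```

Run:
```python
from f import *
q,e=eyes.read_camera("scene");t,dt=eyes.read_camera("top")
s=r.sense();print(s['eef_pos'],s['eef_rot'][:,0],s['opening'])
for n in("scene","top"):
    K,T=cal(n);p=np.linalg.inv(T)@np.r_[s['eef_pos'],1];print(n,(K@p[:3]/p[2])[:2])
a=cv2.resize(q[110:210,170:280],None,fx=5,fy=5,interpolation=cv2.INTER_CUBIC)[:480]
b=cv2.resize(t[190:285,275:345],None,fx=5,fy=5,interpolation=cv2.INTER_CUBIC)
b=b[:480,:245+100];b=np.vstack([b,np.zeros((max(0,480-len(b)),b.shape[1],3),np.uint8)])
cv2.imwrite("pics/s5.png",np.hstack([a[:, :450],b]))
np.savez("held.npz",q=q,e=e,t=t,dt=dt)
```

```text
[ 0.43338415 -0.15915022  0.13169537] [9.74259773e-01 2.25427698e-01 4.97301289e-04] 0.03797361887151744
scene [216.32332089 133.21620893]
top [317.52370208 234.28413323]
```

View pics/s5.png

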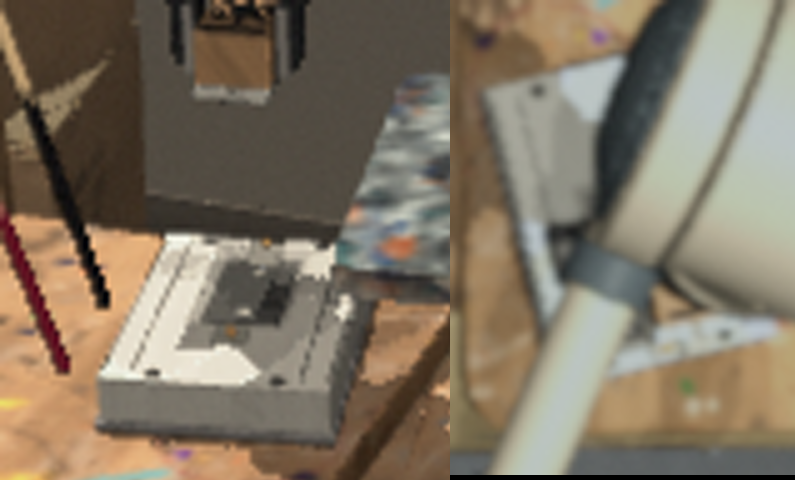

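The held block sits between the fingers, with the foot's far end at about crop (193–270, 85–103). The bed below is clear. I'll check the held block's offset by casting the foot corners.

Run:
```python
from f import *
z=np.load("held.npz");q=z['q']
box=(204,122,230,134)
im=up(q,box).astype(int); g=im[...,0] # blue: foot bright, wood lower, floor
print(np.round(g[4::8,4::8]).tolist())
zb=.1481
for z0 in(.1481,.150):
  w=ray("scene",[(208.6-.4,129.6-.4),(224-.4,130.6-.4)],z0)*1000; print(w.round(1), w.mean(0).round(1))
```

```text
[[65, 37, 48, 89, 78, 61, 59, 57, 55, 55, 55, 52, 56, 59, 63, 60, 60, 60, 60, 57, 38, 55, 86, 66, 31, 22], [66, 67, 69, 88, 79, 61, 59, 59, 57, 55, 57, 54, 52, 55, 60, 60, 59, 58, 60, 56, 42, 55, 86, 66, 32, 33], [66, 64, 67, 78, 71, 58, 62, 60, 59, 55, 56, 55, 55, 54, 57, 59, 60, 60, 59, 60, 40, 56, 83, 73, 54, 65], [66, 65, 65, 65, 63, 61, 61, 60, 60, 59, 55, 56, 54, 55, 55, 57, 62, 59, 58, 61, 43, 47, 73, 70, 67, 66], [64, 64, 65, 66, 66, 80, 69, 69, 66, 67, 66, 60, 58, 56, 56, 58, 61, 63, 63, 63, 48, 44, 64, 66, 65, 65], [64, 68, 64, 65, 73, 125, 104, 99, 103, 104, 109, 79, 73, 76, 71, 76, 78, 80, 80, 80, 62, 68, 65, 67, 64, 67], [66, 65, 66, 66, 92, 123, 128, 125, 124, 124, 128, 104, 85, 110, 112, 121, 121, 122, 122, 123, 63, 64, 66, 65, 68, 66], [65, 65, 68, 66, 75, 96, 98, 98, 94, 98, 95, 101, 105, 102, 103, 116, 122, 123, 121, 91, 68, 66, 64, 66, 67, 66], [65, 65, 66, 65, 63, 64, 63, 63, 65, 63, 49, 66, 72, 77, 77, 75, 101, 104, 107, 74, 64, 65, 66, 67, 66, 65], [65, 66, 65, 67, 65, 63, 64, 65, 67, 64, 65, 66, 65, 65, 66, 68, 63, 62, 65, 63, 66, 65, 67, 65, 68, 65], [66, 66, 65, 64, 64, 66, 67, 64, 65, 65, 67, 67, 67, 66, 66, 64, 67, 65, 63, 66, 66, 64, 65, 66, 65, 66], [66, 64, 66, 66, 65, 67, 64, 65, 65, 65, 65, 68, 66, 65, 65, 66, 66, 64, 64, 65, 66, 65, 65, 65, 65, 66]]
[[ 452.9 -171.4  148.1]
 [ 445.8 -133.7  148.1]] [ 449.3 -152.5  148.1]
[[ 457.1 -169.3  150. ]
 [ 450.1 -131.8  150. ]] [ 453.6 -150.6  150. ]
```

drive_tool(plan=[[[0,0,-40,0,0,0,30],[0,0,-40,0,0,0,30],[0,0,-25,0,0,0,30],[0,0,0,0,0,0,30],[0,0,0,0,0,0,30]]])

```text
time: 9.1
eef_pos: [0.4349, -0.1595, 0.0273]
eef_rot: [[0.974, 0.226, -0.001], [0.226, -0.974, 0.0], [-0.001, -0.001, -1.0]]
ft_force: [1.2, -0.1, -2.0]
opening: 0.0383
grip_force: 30.5
```

Run:
```python
from f import *
q,e=eyes.read_camera("scene");s=r.sense();print(s['eef_pos'],s['eef_rot'][:,0])
np.savez("held2.npz",q=q,e=e)
cv2.imwrite("pics/s6.png",cv2.resize(q[130:200,180:250],None,fx=8,fy=8,interpolation=cv2.INTER_CUBIC))
# bed far edge + left edge in initial scene image
p=np.load("scene0.npz")['p']
c4=lambda L:[(x/4+80-.4,y/4+150-.4) for x,y in L]
for n in(150,175):
  w,P=sides("scene",p,(185,153,242,202),.030,n,c4([(440,143),(632,155),(640,40),(487,28)]),ch=0,band=1.5); print(w.round(1).tolist(),P.round(1).tolist())
# expected corners by top measurement, projected
th=np.radians(13.04);R=np.array([[np.cos(th),-np.sin(th)],[np.sin(th),np.cos(th)]])
K,T=cal("scene")
def proj(pt): a=np.linalg.inv(T)@np.r_[pt,1]; return ((K@a[:3])/a[2])[:2].round(1)
for a in[(80,57.5),(80,-57.5),(-80,-57.5),(13.5,20.5),(13.5,-20.5)]:
    w=np.array([.4444,-.1559])+R@np.array(a)/1000; print(a,w.round(4),proj([*w,.03]))
```

```text
[ 0.43562806 -0.15988776  0.02852362] [0.97412173 0.22601963 0.00141079]
[[532.2, -192.0], [507.7, -81.2], [359.5, -119.0], [376.6, -228.9]] [[189.3, 185.0], [235.1, 188.1], [242.2, 159.8], [203.2, 156.4]]
[[531.5, -191.4], [506.2, -82.5], [358.8, -120.0], [377.5, -227.6]] [[189.7, 184.9], [234.9, 187.7], [241.9, 159.7], [203.5, 156.6]]
(80, 57.5) [ 0.5094 -0.0818] [234.7 188.4]
(80, -57.5) [ 0.5353 -0.1939] [188.  185.5]
(-80, -57.5) [ 0.3794 -0.23  ] [202.4 156.7]
(13.5, 20.5) [ 0.4529 -0.1329] [224.2 174.3]
(13.5, -20.5) [ 0.4622 -0.1728] [208.5 173.4]
```

View pics/s6.png

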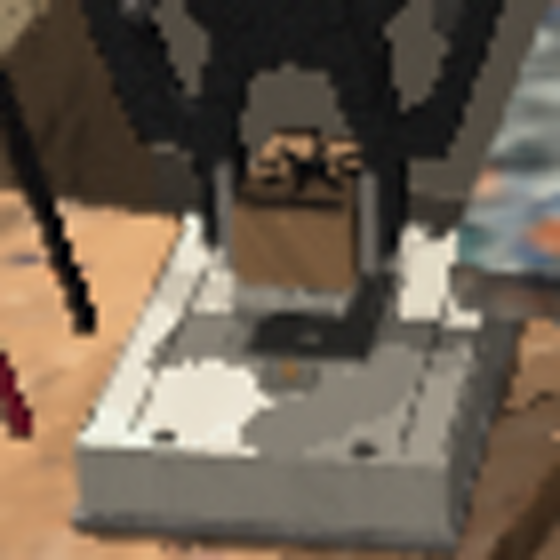

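Run:
```python
from f import *
c8=lambda L:np.array(L)/8+[180,130]-.44
pts=c8([(165,435),(363,448),(290,370)]); w=ray("scene",pts,.03)*1000; print("screws,bolt",w[:,:2].round(1).tolist())
# scribed lines, initial scene image: crop4 coords
q=np.load("held2.npz")['q'][...,0].astype(int)
print(q[164:171,205:229])
th=np.radians(13.04);u=np.array([np.cos(th),np.sin(th)]);v=np.array([-u[1],u[0]])
B=np.array([444.4,-155.9])
for nm,x in zip(("s1","s2","bolt"),w[:,:2]): print(nm,"bed xy",((x-B)@u).round(1),((x-B)@v).round(1))
for z in(.043,.045,.047):
  f=ray("scene",[(208.7,167.6),(223.5,168.6)],z)[:,:2]*1000
  for x in (*f,f.mean(0)): print(z,"foot bed xy",((x-B)@u).round(1),((x-B)@v).round(1))
t=np.load("top0.npz")['p']
# top screws & bolts
c4=np.array([(90,332),(180,310),(238,525),(147,548),(152,372),(193,540)])/4+[270,125]-.4
for x in ray("top",c4,.03)[:,:2]*1000: print("top feat",((x-B)@u).round(1),((x-B)@v).round(1))
```

```text
screws,bolt [[518.5, -169.3], [505.0, -109.1], [467.5, -150.0]]
[[116 197 181 175 106  68  63  60  61  56  57  57  53  53  57  59  62  60
   57  51  46  58  43  43]
 [143 174 176 177 123  93  81  82  82  74  69  67  67  58  57  61  63  61
   60  62  39  35  44  38]
 [171 177 176 175 130 121 119 117 119 119 101  93 117  84  77  84  84  78
   86  61  38  36  44  45]
 [177 183 177 157 123 118 122 117 124 124 114 112 124 127 115 115 111 120
   89  49  34  42  46  69]
 [174 197 175 172 108  98 103 106 107 110  98 103  99 100  99  99 103 122
   66  40  35  42  39  77]
 [117 116 117 117  90  82  83  76  64  37  34  30  35  48  58  57  62  80
   44  35  34  41  45  82]
 [118 117 117 118 107  88  79  47  34  33  34  33  35  37  34  36  34  34
   31  36  33  32  61  74]]
s1 bed xy 69.2 -29.8
s2 bed xy 69.6 32.0
bolt bed xy 23.8 0.5
0.043 foot bed xy 6.1 -20.9
0.043 foot bed xy 6.9 17.8
0.043 foot bed xy 6.5 -1.6
0.045 foot bed xy 9.8 -20.1
0.045 foot bed xy 10.6 18.5
0.045 foot bed xy 10.2 -0.8
0.047 foot bed xy 13.6 -19.2
0.047 foot bed xy 14.4 19.3
0.047 foot bed xy 14.0 0.0
top feat 73.3 30.9
top feat 73.1 -30.8
top feat -72.0 -30.3
top feat -72.2 30.8
top feat 37.7 -2.0
top feat -74.3 0.5
```

drive_tool(plan=[[[0,0,-7,0,0,0,30],[0,0,0,0,0,0,30],[0,0,0,0,0,0,30],[0,0,0,0,0,0,30]]])

```text
time: 9.55
eef_pos: [0.4345, -0.1595, 0.0205]
eef_rot: [[0.974, 0.226, 0.001], [0.226, -0.974, -0.0], [0.001, 0.001, -1.0]]
ft_force: [-0.7, 0.7, -1.2]
opening: 0.0375
grip_force: 30.5
```

Run:
```python
from f import *
for i in range(3):
  q,e=eyes.read_camera("scene");s=r.sense();print(s['eef_pos'].round(4),s['ft_force'].round(1))
Q=q[...,0].astype(int); print(Q[166:175,204:229])
```

```text
[ 0.4345 -0.1595  0.0205] [ 0.2  0.5 -2.3]
[ 0.4344 -0.1595  0.0204] [-0.1 -0.7 -1.6]
[ 0.4344 -0.1595  0.0203] [-0.8  0.4 -1.3]
[[115 171 178 178 177 126  71  60  60  58  58  57  56  52  54  57  60  61
   59  68  43  47  77  62  48]
 [142 170 180 177 171 125  85  77  76  77  66  60  61  58  54  58  61  62
   62  70  61  43  32  44  67]
 [166 106 191 174 105 108 119 120 119 120  99  92  85  86  73  76  80  76
   78  75  49  35  40  39  75]
 [114 118 117 118 117 129 124 125 122 125 126 121  92 109 111 119 121 120
  121 107  57  36  40  47  70]
 [121 117 117 117 119 113 114 103  98  98 100 100  99 100 107 119 119 122
  127  83  41  33  36  63  77]
 [119 117 116 117 110 105 103  73  40  35  50  49  57  62  84  91  83  81
  103  63  38  34  39  72  82]
 [118 115 116 117  97 103  92  61  37  34  34  35  33  48  63  64  36  37
   36  34  34  34  45  76  88]
 [115 129 132 114 104 104  79  51  42  38  38  35  39  36  36  36  35  36
   35  36  38  36  66 102 115]
 [131 200 207 135 128 112  96  89  76  69  63  55  57  52  50  48  51  51
   50  49  55  49  96 111 117]]
```

drive_tool(plan=[[[-0.5,1,0,0,0,0,30],[0,0,-4,0,0,0,30],[0,0,-4,0,0,0,30],[0,0,-3,0,0,0,30],[0,0,-2,0,0,0,30],[0,0,0,0,0,0,30],[0,0,0,0,0,0,30]]])

```text
time: 10.4
eef_pos: [0.4337, -0.1584, 0.0083]
eef_rot: [[0.974, 0.226, -0.0], [0.226, -0.974, -0.0], [-0.0, 0.0, -1.0]]
ft_force: [-5.0, 2.0, 7.7]
opening: 0.038
grip_force: 34.9
```

drive_tool(plan=[[[-1.5,0,-1,0,0,0,30],[0,0,0,0,0,0,30],[0,0,0,0,0,0,30]]])

```text
time: 10.7
eef_pos: [0.4337, -0.1584, 0.0083]
eef_rot: [[0.974, 0.226, 0.004], [0.226, -0.974, -0.001], [0.003, 0.001, -1.0]]
ft_force: [-1.4, 3.2, 10.1]
opening: 0.038
grip_force: 35.7
```

drive_tool(plan=[[[0,0,-2,0,0,0,30],[0,0,-1,0,0,0,30],[0,0,0,0,0,0,30],[0,0,0,0,0,0,30]]])

```text
time: 11.1
eef_pos: [0.4339, -0.1586, 0.008]
eef_rot: [[0.974, 0.226, 0.004], [0.226, -0.974, -0.001], [0.004, 0.002, -1.0]]
ft_force: [-9.4, 6.5, 24.6]
opening: 0.0383
grip_force: 44.5
```

Run:
```python
from f import *
q,e=eyes.read_camera("scene");s=r.sense();print(s['eef_pos'].round(4),s['ft_force'].round(1),s['torque'].round(2))
cv2.imwrite("pics/s7.png",cv2.resize(q[135:200,185:250],None,fx=8,fy=8,interpolation=cv2.INTER_CUBIC))
```

```text
[ 0.4339 -0.1585  0.0079] [-8.8  7.1 24.4] [ 0.75  1.43 -0.04]
```

View pics/s7.png

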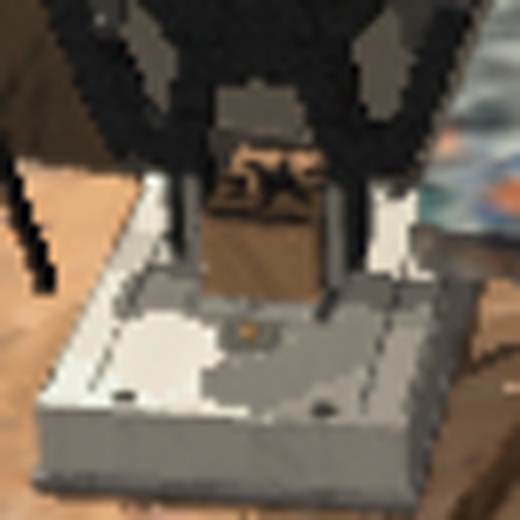

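The foot is down in the well and the fingertips are on the bed top. I'll release, then press from above with shut fingers at the block's centre.

drive_tool(plan=[[[0,0,3,0,0,0,30],[0,0,0,0,0,0,60],[0,0,0,0,0,0,70],[0,0,10,0,0,0,70],[0,0,25,0,0,0,70],[0,0,25,0,0,0,40],[-14,-3,0,0,0,0,0],[0,0,0,0,0,0,0],[0,0,0,0,0,0,0],[0,0,0,0,0,0,0],[0,0,0,0,0,0,0]]])

```text
time: 12.25
eef_pos: [0.4182, -0.1612, 0.0653]
eef_rot: [[0.974, 0.226, -0.001], [0.226, -0.974, 0.001], [-0.001, -0.001, -1.0]]
ft_force: [-0.0, -0.6, -0.1]
opening: -0.0002
grip_force: 0.0
```

Run:
```python
from f import *
q,e=eyes.read_camera("scene");s=r.sense();print(s['eef_pos'].round(4),s['ft_force'].round(1),s['opening'])
cv2.imwrite("pics/s8.png",cv2.resize(q[125:200,185:250],None,fx=7,fy=7,interpolation=cv2.INTER_CUBIC))
```

```text
[ 0.4182 -0.1612  0.0654] [0.3 0.3 0.5] 0.00011321817769581654
```

View pics/s8.png

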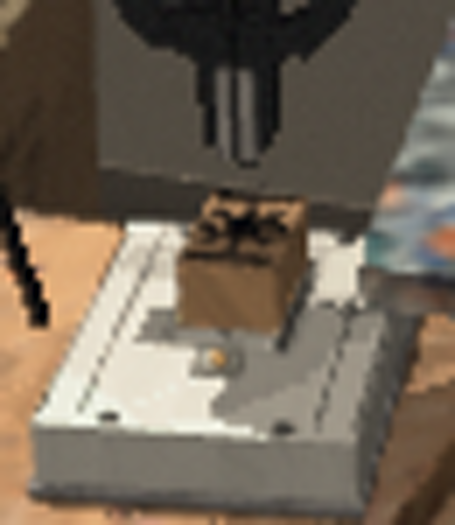

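drive_tool(plan=[[[0,0,-15,0,0,0,0],[0,0,-9,0,0,0,0],[0,0,-4,0,0,0,0],[0,0,-4,0,0,0,0],[0,0,0,0,0,0,0]]])

```text
time: 12.8
eef_pos: [0.4181, -0.1615, 0.0339]
eef_rot: [[0.974, 0.226, -0.0], [0.226, -0.974, -0.0], [-0.0, -0.0, -1.0]]
ft_force: [-2.3, 0.2, 4.2]
opening: -0.0005
grip_force: 1.8
```

drive_tool(plan=[[[0,0,-4,0,0,0,0],[0,0,-4,0,0,0,0],[0,0,0,0,0,0,0],[0,0,0,0,0,0,0]]])

```text
time: 13.2
eef_pos: [0.4185, -0.1617, 0.0264]
eef_rot: [[0.974, 0.226, 0.001], [0.226, -0.974, -0.001], [0.001, 0.001, -1.0]]
ft_force: [-0.7, -0.4, 3.8]
opening: 0.0001
grip_force: 1.6
```

drive_tool(plan=[[[0,0,-3,0,0,0,0],[0,0,-2,0,0,0,0],[0,0,0,0,0,0,0],[0,0,0,0,0,0,0]]])

```text
time: 13.6
eef_pos: [0.4188, -0.162, 0.0246]
eef_rot: [[0.974, 0.226, 0.002], [0.226, -0.974, -0.002], [0.001, 0.002, -1.0]]
ft_force: [-8.3, 1.4, 20.5]
opening: -0.0
grip_force: 10.5
```

drive_tool(plan=[[[0,0,-2,0,0,0,0],[0,0,0,0,0,0,0],[0,0,0,0,0,0,0]]])

```text
time: 13.9
eef_pos: [0.4189, -0.1621, 0.0244]
eef_rot: [[0.974, 0.226, 0.002], [0.226, -0.974, -0.002], [0.002, 0.003, -1.0]]
ft_force: [-13.5, 5.3, 31.4]
opening: 0.0004
grip_force: 15.6
```

drive_tool(plan=[[[0,0,10,0,0,0,0],[0,0,40,0,0,0,0],[0,0,50,0,0,0,0],[0,0,50,0,0,0,0],[50,0,0,0,0,0,40],[50,0,0,0,0,0,40],[0,0,0,0,0,0,40]]])

```text
time: 14.6
eef_pos: [0.5214, -0.1606, 0.1634]
eef_rot: [[0.974, 0.228, -0.007], [0.228, -0.974, 0.004], [-0.006, -0.005, -1.0]]
ft_force: [-2.4, 0.7, -0.9]
opening: 0.0399
grip_force: 0.0
```

Run:
```python
from f import *
q,e=eyes.read_camera("scene");s=r.sense();print(s['eef_pos'].round(4),s['ft_force'].round(1),s['opening'])
c=cloud("scene",e); k=c[150:185,200:232].reshape(-1,3)
k=k[(k[:,2]>.035)&(k[:,2]<.08)&(k[:,0]<.47)&(k[:,0]>.38)&(k[:,1]>-.19)&(k[:,1]<-.13)]; print(len(k),np.percentile(k[:,2],[10,50,90,98]).round(4))
cv2.imwrite("pics/s9.png",cv2.resize(q[125:200,185:250],None,fx=7,fy=7,interpolation=cv2.INTER_CUBIC))
```

```text
[ 0.5192 -0.1607  0.1646] [-0.   0.5  0.3] 0.04003363583929353
222 [0.0383 0.0464 0.0483 0.0489]
```

View pics/s9.png

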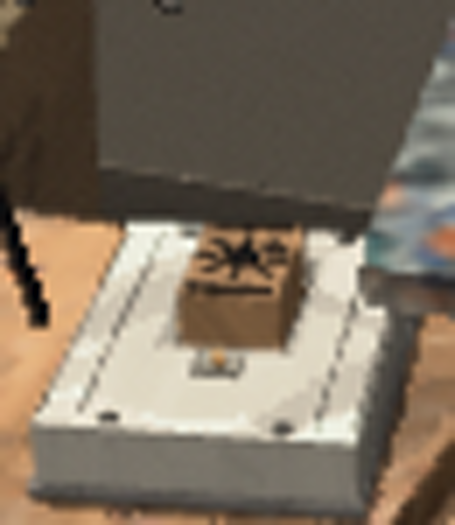

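The block is caught: level, low, and its top measured at about 46 mm. The right and left seat lines are clear. I've used all the picture views, so from here I measure numerically. First, the bearers' precise poses.

```bash
cat > bear.py <<'E'
from f import *
def bearer(n,p,a,b,zt,thr,half=2.2,ch=0):
    """a,b rough pixel ends of top centreline; profile-based centreline + ends"""
    a,b=np.array(a,float),np.array(b,float); L=np.linalg.norm(b-a); t=(b-a)/L; nn=np.array([-t[1],t[0]])
    g=p[...,ch].astype(np.float32); S=np.arange(-6,L+6,.25); O=np.arange(-5,5.01,.1)
    P=a+S[:,None,None]*t+O[None,:,None]*nn
    I=cv2.remap(g,P[...,0].astype(np.float32),P[...,1].astype(np.float32),cv2.INTER_LINEAR)
    m=I>thr; C=[]
    for i,s in enumerate(S):
        if .08*L<s<.92*L:
            k=np.where(m[i]&(abs(O)<3.5))[0]
            if len(k)>15 and len(k)<70: C.append((s,O[k].mean(),len(k)*.1))
    C=np.array(C); med=np.median(C[:,2]); C=C[abs(C[:,2]-med)<.6]
    k,c=np.polyfit(C[:,0],C[:,1],1)
    cen=np.array([np.interp(0,[0],[0])]); 
    prof=np.array([np.median(I[i][abs(O-(k*s+c))<.8]) for i,s in enumerate(S)])
    on=S[prof>thr]; s0,s1=on[0],on[-1]
    run=[s for s in S if prof[int((s+6)*4)]>thr]
    E=ray(n,[a+s*t+(k*s+c)*nn for s in(s0,s1)],zt)[:,:2]*1000
    d=E[1]-E[0]
    return E.mean(0).round(1),round(np.linalg.norm(d),1),round(float(np.degrees(np.arctan2(d[1],d[0]))),2),round(med,2),len(C),E.round(1)
E
python3 - <<'E'
from bear import *
t=np.load("top0.npz")['p'];q=np.load("scene0.npz")['p']
c=lambda x,y:(x/4+270-.4,y/4+125-.4); d=lambda x,y:(x/4+80-.4,y/4+150-.4)
for thr in(130,145,160):
    print("b1 top",*bearer("top",t,c(45,97),c(238,50),.016,thr)); print("b2 top",*bearer("top",t,c(42,193),c(238,152),.016,thr))
    print("b1 sc",*bearer("scene",q,d(245,312),d(502,327),.016,thr-10)); print("b2 sc",*bearer("scene",q,d(322,240),d(562,262),.016,thr-10))
E
```

```text
b1 top [ 692.8 -159.5] 153.0 -76.65 4.3 135 [[ 675.2  -85.1]
 [ 710.5 -234. ]]
b2 top [ 621.2 -148.1] 140.1 -78.77 4.5 166 [[ 607.6  -79.3]
 [ 634.9 -216.8]]
b1 sc [ 689.2 -153.2] 140.7 103.04 4.2 140 [[ 705.1 -221.7]
 [ 673.4  -84.6]]
b2 sc [ 616.6 -148.7] 141.4 101.55 4.6 116 [[ 630.7 -217.9]
 [ 602.4  -79.4]]
b1 top [ 692.8 -160.2] 151.6 -76.63 3.4 132 [[ 675.3  -86.5]
 [ 710.4 -234. ]]
b2 top [ 620.9 -147.8] 138.1 -78.8 3.7 165 [[ 607.5  -80. ]
 [ 634.4 -215.5]]
b1 sc [ 689.5 -152.7] 138.9 103.22 3.4 205 [[ 705.4 -220.3]
 [ 673.6  -85.1]]
b2 sc [ 618.8 -147.7] 139.2 100.77 3.1 154 [[ 631.8 -216.1]
 [ 605.8  -79.4]]
b1 top [ 694.7 -167. ] 137.7 -76.38 2.0 127 [[ 678.4 -100. ]
 [ 710.9 -233.9]]
b2 top [ 620.9 -147.4] 133.3 -78.72 2.4 159 [[ 607.9  -82.1]
 [ 634.  -212.8]]
b1 sc [ 689.8 -152.5] 137.8 103.23 2.8 202 [[ 705.5 -219.6]
 [ 674.   -85.5]]
b2 sc [ 619.1 -147.6] 138.0 100.77 2.5 168 [[ 632.  -215.3]
 [ 606.2  -79.8]]
```

drive_tool(plan=[[[9.3,1.2,0,0,0,0.14,40],[9.3,1.2,0,0,0,0.14,40],[9.3,1.2,0,0,0,0.14,40],[9.3,1.2,0,0,0,0.14,40],[9.3,1.2,0,0,0,0.14,40],[9.3,1.2,0,0,0,0.14,40],[9.3,1.2,0,0,0,0.14,40],[9.3,1.2,0,0,0,0.14,40],[9.3,1.2,-30,0,0,0.14,40],[9.3,1.2,-40,0,0,0.14,40],[9.3,1,-40,0,0,0.136,40],[0,0,0,0,0,0,40]]])

```text
time: 15.85
eef_pos: [0.6163, -0.1471, 0.0518]
eef_rot: [[-0.193, 0.981, -0.012], [0.981, 0.193, 0.004], [0.006, -0.011, -1.0]]
ft_force: [-1.0, -0.2, -1.8]
opening: 0.0401
grip_force: 0.0
```

drive_tool(plan=[[[0,0,0,0,0,0,40],[0,0,0,0,0,0,40]]])

```text
time: 16.05
eef_pos: [0.6214, -0.149, 0.0627]
eef_rot: [[-0.189, 0.982, 0.004], [0.982, 0.189, -0.001], [-0.002, 0.004, -1.0]]
ft_force: [0.2, 0.2, 0.7]
opening: 0.0397
grip_force: 0.0
```

drive_tool(plan=[[[0,1,0,0,0,0.006,40],[0,0,0,0,0,0,40],[0,0,0,0,0,0,40]]])

```text
time: 16.35
eef_pos: [0.621, -0.1476, 0.0604]
eef_rot: [[-0.197, 0.98, 0.002], [0.98, 0.197, -0.001], [-0.001, 0.002, -1.0]]
ft_force: [-0.8, -0.2, 0.5]
opening: 0.04
grip_force: 0.0
```

drive_tool(plan=[[[0,0,-30,0,0,0,40],[0,0,-25,0,0,0,40],[0,0,-13,0,0,0,40],[0,0,-6,0,0,0,40],[0,0,0,0,0,0,40],[0,0,0,0,0,0,40]]])

```text
time: 16.95
eef_pos: [0.6214, -0.1476, -0.0136]
eef_rot: [[-0.198, 0.98, 0.002], [0.98, 0.198, -0.001], [-0.001, 0.002, -1.0]]
ft_force: [-1.1, 1.1, 0.0]
opening: 0.0403
grip_force: 0.0
```

drive_tool(plan=[[[0,0,-5,0,0,0,40],[0,0,0,0,0,0,25],[0,0,0,0,0,0,15],[0,0,0,0,0,0,8],[0,0,0,0,0,0,8],[0,0,0,0,0,0,8],[0,0,0,0,0,0,8]]], force=50)

```text
time: 17.65
eef_pos: [0.6209, -0.1475, -0.0195]
eef_rot: [[-0.198, 0.98, 0.001], [0.98, 0.198, -0.0], [-0.0, 0.001, -1.0]]
ft_force: [0.5, 0.4, 3.5]
opening: 0.0106
grip_force: 51.4
```

drive_tool(plan=[[[0,0,35,0,0,0,8],[0,0,40,0,0,0,8],[-15,-5,35,0,0,-0.14,8],[-15,-5,0,0,0,-0.14,8],[-15,-5,0,0,0,-0.14,8],[-15,-5,0,0,0,-0.14,8],[-15,-5,0,0,0,-0.14,8],[-15,-5,0,0,0,-0.14,8],[-15,-5,0,0,0,-0.14,8],[-15,-5,0,0,0,-0.14,8],[-15,-5,0,0,0,-0.14,8],[-15,-5,0,0,0,-0.14,8]]])

```text
time: 18.85
eef_pos: [0.4694, -0.1974, 0.0891]
eef_rot: [[0.934, 0.356, -0.002], [0.356, -0.934, 0.001], [-0.001, -0.001, -1.0]]
ft_force: [-0.2, -0.1, -1.5]
opening: 0.0108
grip_force: 50.9
```

drive_tool(plan=[[[-14,-6,0,0,0,-0.14,8],[0,0,0,0,0,0,8],[0,0,0,0,0,0,8],[0,0,0,0,0,0,8]]])

```text
time: 19.25
eef_pos: [0.4569, -0.2031, 0.0897]
eef_rot: [[0.973, 0.23, -0.0], [0.23, -0.973, 0.0], [-0.0, -0.0, -1.0]]
ft_force: [-0.5, 0.1, -0.9]
opening: 0.0108
grip_force: 50.9
```

drive_tool(plan=[[[-0.7,-0.4,-30,0,0,-0.004,8],[0,0,-25,0,0,0,8],[0,0,-17,0,0,0,8],[0,0,0,0,0,0,8],[0,0,0,0,0,0,8],[0,0,0,0,0,0,8]]])

```text
time: 19.85
eef_pos: [0.4569, -0.2041, 0.0195]
eef_rot: [[0.974, 0.225, 0.002], [0.225, -0.974, -0.001], [0.002, 0.001, -1.0]]
ft_force: [0.2, -0.2, -1.2]
opening: 0.0105
grip_force: 50.9
```

```bash
cat > bedf.py <<'E'
from bear import *
th=np.radians(13.04);u=np.array([np.cos(th),np.sin(th)]);v=np.array([-u[1],u[0]]);B=np.array([444.4,-155.9])
def w2b(x): x=np.atleast_2d(x)[:,:2]-B; return np.c_[x@u,x@v].round(1)
def b2px(n,b,z):
    w=B+b[0]*u+b[1]*v; K,T=cal(n); a=np.linalg.inv(T)@np.r_[w/1000,z,1]; return (K@a[:3]/a[2])[:2]
def strip(n,p,y,z,x0,x1,ch=0,step=3,rng=16):
    """sample intensity across bed y at several bed x; print rows"""
    xs=np.arange(x0,x1+.1,step); ys=np.arange(y-rng,y+rng+.1,1.)
    P=np.array([[b2px(n,(a,b),z) for b in ys] for a in xs],np.float32)
    return xs,ys,cv2.remap(p[...,ch],P[...,0],P[...,1],cv2.INTER_LINEAR)
E
python3 - <<'E'
from bedf import *
q,e=eyes.read_camera("scene");s=r.sense();print(s['eef_pos'].round(4),s['eef_rot'][:2,0].round(4)); print("tcp bed",w2b(s['eef_pos']*1000))
np.savez("h3.npz",q=q)
z=s['eef_pos'][2]+.0195+.016; print("ztop",z)
xs,ys,I=strip("scene",q,-49,z,-10,80,step=8)
print(ys.astype(int).tolist())
for x,i in zip(xs,I): print(int(x),i.tolist())
E
```

```text
[ 0.4569 -0.2042  0.0197] [0.9745 0.2246]
tcp bed [[  1.3 -49.9]]
ztop 0.05515568020688019
[-65, -64, -63, -62, -61, -60, -59, -58, -57, -56, -55, -54, -53, -52, -51, -50, -49, -48, -47, -46, -45, -44, -43, -42, -41, -40, -39, -38, -37, -36, -35, -34, -33]
-10 [83, 79, 76, 65, 47, 30, 23, 18, 18, 32, 45, 68, 95, 122, 108, 93, 82, 78, 73, 76, 81, 87, 74, 60, 48, 39, 31, 28, 27, 25, 23, 21, 24]
-2 [48, 68, 83, 85, 87, 75, 55, 36, 34, 32, 36, 48, 58, 62, 64, 65, 58, 52, 53, 60, 67, 74, 81, 83, 72, 61, 51, 41, 32, 29, 27, 26, 24]
6 [32, 23, 43, 62, 77, 81, 86, 75, 58, 43, 50, 57, 60, 62, 63, 64, 64, 64, 60, 56, 56, 56, 57, 68, 79, 82, 73, 64, 53, 41, 31, 28, 26]
14 [78, 64, 50, 34, 48, 62, 71, 78, 84, 81, 76, 72, 71, 69, 70, 70, 71, 72, 73, 72, 66, 59, 59, 59, 61, 71, 81, 81, 73, 65, 54, 41, 34]
22 [27, 49, 75, 80, 78, 76, 78, 82, 84, 87, 88, 88, 88, 87, 87, 87, 87, 88, 88, 85, 81, 74, 66, 57, 58, 60, 65, 73, 82, 81, 77, 73, 65]
30 [18, 17, 24, 53, 85, 97, 101, 105, 99, 93, 89, 89, 89, 89, 89, 89, 88, 87, 87, 87, 84, 73, 61, 56, 53, 51, 53, 56, 62, 70, 79, 78, 76]
38 [45, 29, 23, 20, 18, 19, 20, 40, 71, 98, 96, 94, 93, 91, 90, 90, 89, 89, 89, 88, 80, 70, 62, 57, 52, 51, 50, 52, 61, 70, 76, 81, 84]
46 [118, 109, 82, 52, 37, 25, 17, 24, 33, 49, 72, 90, 90, 90, 90, 91, 91, 91, 91, 88, 82, 75, 66, 57, 52, 52, 51, 56, 62, 69, 76, 84, 82]
54 [112, 112, 112, 108, 93, 79, 69, 64, 63, 75, 87, 85, 76, 67, 64, 59, 63, 73, 83, 82, 81, 74, 65, 57, 54, 51, 52, 55, 59, 69, 78, 83, 85]
62 [113, 115, 117, 118, 119, 119, 118, 117, 112, 105, 99, 101, 103, 96, 86, 79, 85, 90, 91, 91, 88, 77, 65, 59, 54, 51, 53, 54, 61, 70, 79, 81, 84]
70 [94, 96, 98, 101, 103, 104, 105, 106, 108, 111, 107, 101, 96, 93, 90, 88, 86, 85, 85, 86, 81, 76, 70, 63, 55, 53, 52, 55, 64, 74, 79, 82, 83]
78 [96, 97, 97, 97, 96, 94, 93, 94, 96, 98, 99, 100, 97, 91, 87, 85, 83, 82, 82, 82, 82, 81, 79, 76, 71, 63, 55, 59, 65, 72, 78, 84, 84]
```

drive_tool(plan=[[[-1,1,-4,0,0,0,8],[0,0,-3,0,0,0,8],[0,0,-2,0,0,0,8],[0,0,-1,0,0,0,8],[0,0,0,0,0,0,8],[0,0,0,0,0,0,8]]])

```text
time: 20.5
eef_pos: [0.4551, -0.2029, 0.0105]
eef_rot: [[0.975, 0.224, 0.001], [0.224, -0.975, -0.0], [0.001, 0.001, -1.0]]
ft_force: [-6.7, 3.5, 12.7]
opening: 0.0106
grip_force: 52.8
```

drive_tool(plan=[[[0,0,1,0,0,0,8],[0,0,0,0,0,0,18],[0,0,0,0,0,0,20],[0,0,0,0,0,0,20],[0,0,10,0,0,0,20],[0,0,30,0,0,0,20],[0,0,50,0,0,0,40],[20,20,40,0,0,0,40],[45,20,0,0,0,0,40],[45,10,0,0,0,0,40],[45,0,0,0,0,0,40],[45,0,0,0,0,0,40]]])

```text
time: 21.7
eef_pos: [0.6564, -0.1518, 0.1389]
eef_rot: [[0.974, 0.225, -0.0], [0.225, -0.974, 0.001], [-0.0, -0.001, -1.0]]
ft_force: [0.9, 0.1, 0.2]
opening: 0.04
grip_force: 0.0
```

```bash
cat > chk.py <<'E'
from bedf import *
import sys
def edges(n,p,y,z,xs,thr=None):
    pass
q,e=eyes.read_camera("scene");t,_=eyes.read_camera("top");s=r.sense();print(s['eef_pos'].round(4),s['eef_rot'][:2,1].round(3))
np.savez("c.npz",q=q,t=t)
y=float(sys.argv[1])
for n,p in(("scene",q),("top",t)):
    xs,ys,I=strip(n,p,y,.046,-64,76,step=14)
    print(n,ys.astype(int).tolist())
    for x,i in zip(xs,I): print(int(x),i.tolist())
E
python3 chk.py -49
```

```text
[ 0.6576 -0.1515  0.1323] [ 0.226 -0.974]
scene [-65, -64, -63, -62, -61, -60, -59, -58, -57, -56, -55, -54, -53, -52, -51, -50, -49, -48, -47, -46, -45, -44, -43, -42, -41, -40, -39, -38, -37, -36, -35, -34, -33]
-64 [34, 37, 40, 41, 41, 42, 42, 42, 42, 48, 57, 67, 93, 120, 135, 121, 107, 106, 124, 139, 146, 148, 150, 119, 85, 57, 50, 45, 41, 41, 41, 41, 42]
-50 [63, 64, 66, 66, 69, 71, 70, 69, 65, 68, 81, 92, 114, 141, 166, 170, 172, 174, 174, 174, 169, 154, 140, 118, 91, 67, 67, 72, 81, 116, 155, 178, 186]
-36 [124, 125, 125, 126, 126, 126, 126, 125, 125, 124, 137, 151, 164, 168, 172, 174, 174, 174, 174, 174, 174, 151, 126, 102, 85, 66, 58, 56, 55, 59, 63, 77, 132]
-22 [126, 125, 124, 124, 123, 123, 123, 123, 122, 122, 129, 148, 168, 175, 173, 172, 172, 172, 172, 174, 175, 160, 134, 107, 88, 71, 58, 57, 56, 62, 73, 83, 126]
-8 [122, 122, 121, 121, 122, 122, 123, 124, 125, 127, 130, 143, 158, 173, 173, 173, 173, 172, 172, 174, 176, 173, 140, 107, 83, 70, 56, 56, 58, 61, 67, 72, 99]
6 [122, 123, 123, 122, 123, 124, 125, 125, 126, 131, 137, 145, 155, 165, 170, 170, 171, 171, 172, 172
[... 2172 characters left out ...]
180, 180, 181, 181, 181]
34 [173, 173, 174, 175, 175, 175, 175, 176, 176, 177, 177, 177, 178, 178, 178, 178, 179, 179, 179, 179, 179, 180, 180, 180, 180, 180, 181, 181, 181, 181, 181, 181, 181]
48 [176, 177, 177, 178, 178, 178, 179, 179, 179, 180, 180, 180, 181, 181, 181, 181, 181, 180, 180, 180, 181, 181, 181, 181, 181, 182, 182, 182, 182, 182, 182, 183, 183]
62 [179, 180, 180, 180, 180, 180, 181, 181, 181, 181, 181, 181, 181, 181, 181, 182, 182, 182, 182, 182, 182, 183, 183, 184, 184, 184, 184, 184, 184, 184, 183, 183, 184]
76 [132, 137, 142, 149, 155, 161, 167, 171, 174, 177, 179, 179, 180, 180, 180, 181, 181, 181, 182, 182, 183, 183, 183, 184, 184, 183, 183, 183, 184, 184, 184, 184, 184]
```

b2 sits in the right seat: centred at −48.1 against a line centre of −48.1 in the scene frame, and parallel. Now the other bearer.

drive_tool(plan=[[[3,0,0,0,0,0.143,30],[3,0,0,0,0,0.143,30],[3,0,0,0,0,0.143,30],[3,0,0,0,0,0.143,30],[3,0,0,0,0,0.143,30],[3,0,0,0,0,0.143,30],[3,0,0,0,0,0.143,30],[3,0,0,0,0,0.143,30],[3,0,0,0,0,0.143,30],[3,0,0,0,0,0.143,30],[3,-1,-20,0,0,0.143,30],[1,-1,-20,0,0,0,30]]])

```text
time: 23.0
eef_pos: [0.689, -0.1548, 0.0999]
eef_rot: [[-0.23, 0.973, 0.002], [0.973, 0.23, -0.0], [-0.0, 0.002, -1.0]]
ft_force: [0.2, 0.2, 0.2]
opening: 0.0298
grip_force: 0.0
```

drive_tool(plan=[[[0,0,-20,0,0,0,30],[0,0,0,0,0,0,30],[0,0,0,0,0,0,30],[0,0,0,0,0,0,30]]])

```text
time: 23.4
eef_pos: [0.6893, -0.155, 0.081]
eef_rot: [[-0.226, 0.974, 0.002], [0.974, 0.226, -0.001], [-0.001, 0.002, -1.0]]
ft_force: [-0.6, -0.3, 1.2]
opening: 0.0299
grip_force: 0.0
```

drive_tool(plan=[[[2,1.7,-30,0,0,0.005,30],[0,0,-30,0,0,0,30],[0,0,-20,0,0,0,30],[0,0,-10,0,0,0,30],[0,0,0,0,0,0,30],[0,0,0,0,0,0,30]]])

```text
time: 24.0
eef_pos: [0.6918, -0.1534, -0.009]
eef_rot: [[-0.231, 0.973, 0.003], [0.973, 0.231, -0.001], [-0.001, 0.002, -1.0]]
ft_force: [0.3, -0.2, 0.7]
opening: 0.0297
grip_force: 0.0
```

drive_tool(plan=[[[0,0,-6,0,0,0,30],[0,0,-4,0,0,0,25],[0,0,0,0,0,0,18],[0,0,0,0,0,0,8],[0,0,0,0,0,0,8],[0,0,0,0,0,0,8],[0,0,0,0,0,0,8]]])

```text
time: 24.7
eef_pos: [0.6915, -0.1534, -0.0197]
eef_rot: [[-0.231, 0.973, 0.002], [0.973, 0.231, -0.001], [-0.001, 0.002, -1.0]]
ft_force: [0.0, -0.2, 5.5]
opening: 0.0107
grip_force: 52.7
```

drive_tool(plan=[[[0,0,35,0,0,0,8],[0,0,40,0,0,0,8],[-23,0,35,0,0,-0.143,8],[-24,0,0,0,0,-0.143,8],[-24,0,0,0,0,-0.143,8],[-24,0,0,0,0,-0.143,8],[-24,0,0,0,0,-0.143,8],[-24,0,0,0,0,-0.143,8],[-24,0,0,0,0,-0.143,8],[-24,0,0,0,0,-0.143,8],[-24,0,0,0,0,-0.143,8],[-24,10,0,0,0,-0.143,8]]])

```text
time: 25.9
eef_pos: [0.4503, -0.1434, 0.0878]
eef_rot: [[0.933, 0.359, -0.002], [0.359, -0.933, 0.0], [-0.002, -0.001, -1.0]]
ft_force: [-0.5, 0.7, -1.2]
opening: 0.0108
grip_force: 51.7
```

drive_tool(plan=[[[-20,18,0,0,0,-0.143,8],[0,18,0,0,0,0,8],[0,0,0,0,0,0,8],[0,0,0,0,0,0,8],[0,0,0,0,0,0,8]]])

```text
time: 26.4
eef_pos: [0.4319, -0.1076, 0.0886]
eef_rot: [[0.973, 0.229, -0.001], [0.229, -0.973, -0.0], [-0.001, -0.0, -1.0]]
ft_force: [-0.8, 0.6, -2.0]
opening: 0.0107
grip_force: 51.7
```

drive_tool(plan=[[[1.3,0,-30,0,0,-0.0035,8],[0,0,-25,0,0,0,8],[0,0,-15,0,0,0,8],[0,0,0,0,0,0,8],[0,0,0,0,0,0,8],[0,0,0,0,0,0,8]]])

```text
time: 27.0
eef_pos: [0.4342, -0.1076, 0.0206]
eef_rot: [[0.974, 0.225, 0.002], [0.225, -0.974, -0.001], [0.002, 0.001, -1.0]]
ft_force: [0.3, 0.3, -2.2]
opening: 0.0104
grip_force: 51.6
```

Run:
```python
from bedf import *
q,e=eyes.read_camera("scene");s=r.sense();print(s['eef_pos'].round(4),s['eef_rot'][:2,0].round(4)); print("tcp bed",w2b(s['eef_pos']*1000))
z=s['eef_pos'][2]+.0197+.016; print("ztop",z)
xs,ys,I=strip("scene",q,49,z,20,76,step=14)
print(ys.astype(int).tolist())
for x,i in zip(xs,I): print(int(x),i.tolist())
# scribed lines of left seat in initial picture
p=np.load("scene0.npz")['p']
for y in(49,-49):
  xs,ys,I=strip("scene",p,y,.03,20,60,step=4,rng=12); print(y,I.astype(int).mean(0).round().astype(int).tolist())
p=np.load("top0.npz")['p']
for y in(49,-49):
  xs,ys,I=strip("top",p,y,.03,-60,60,step=4,rng=12); print("top",y,I.astype(int).mean(0).round().astype(int).tolist())
```

```text
[ 0.4342 -0.1075  0.0206] [0.9743 0.2253]
tcp bed [[ 1.  49.4]]
ztop 0.05631404623122904
[33, 34, 35, 36, 37, 38, 39, 40, 41, 42, 43, 44, 45, 46, 47, 48, 49, 50, 51, 52, 53, 54, 55, 56, 57, 58, 59, 60, 61, 62, 63, 64, 65]
20 [98, 129, 139, 127, 112, 107, 100, 94, 93, 90, 89, 88, 88, 88, 88, 88, 89, 89, 89, 89, 89, 88, 87, 82, 76, 74, 75, 75, 74, 73, 73, 75, 76]
34 [105, 137, 154, 164, 173, 174, 175, 171, 163, 154, 134, 112, 101, 95, 89, 89, 89, 89, 90, 90, 91, 93, 85, 71, 58, 58, 59, 64, 70, 76, 70, 64, 63]
48 [108, 137, 134, 125, 116, 107, 97, 95, 94, 92, 89, 84, 85, 87, 88, 89, 89, 90, 90, 91, 94, 96, 81, 66, 58, 58, 58, 69, 79, 77, 66, 58, 62]
62 [95, 104, 109, 113, 115, 116, 117, 117, 117, 112, 103, 95, 93, 92, 87, 81, 77, 77, 77, 81, 85, 83, 72, 62, 58, 56, 59, 68, 78, 73, 69, 68, 68]
76 [150, 165, 167, 172, 174, 176, 175, 157, 140, 130, 123, 116, 110, 103, 96, 89, 84, 82, 81, 81, 82, 84, 87, 86, 75, 63, 66, 71, 74, 70, 66, 70, 74]
49 [223, 223, 224, 222, 212, 194, 182, 189, 205, 218, 223, 224, 224, 224, 224, 224, 223, 220, 209, 185, 160, 137, 115, 94, 80]
-49 [116, 114, 115, 119, 128, 140, 160, 185, 207, 218, 222, 222, 223, 223, 223, 223, 223, 218, 204, 187, 181, 190, 207, 219, 223]
top 49 [205, 203, 200, 197, 194, 192, 193, 195, 199, 202, 204, 205, 206, 205, 204, 202, 197, 190, 181, 167, 152, 135, 118, 102, 90]
top -49 [114, 121, 129, 140, 153, 166, 178, 187, 195, 200, 203, 205, 206, 205, 204, 202, 200, 197, 194, 192, 193, 195, 199, 202, 204]
```

drive_tool(plan=[[[-0.8,0.2,-4,0,0,0,8],[0,0,-4,0,0,0,8],[0,0,-2,0,0,0,8],[0,0,-1,0,0,0,8],[0,0,0,0,0,0,8],[0,0,0,0,0,0,8]]])

```text
time: 27.65
eef_pos: [0.4326, -0.107, 0.0102]
eef_rot: [[0.974, 0.225, 0.001], [0.225, -0.974, -0.0], [0.001, 0.001, -1.0]]
ft_force: [-6.2, 1.6, 12.2]
opening: 0.0104
grip_force: 53.7
```

drive_tool(plan=[[[0,0,1,0,0,0,8],[0,0,0,0,0,0,18],[0,0,0,0,0,0,20],[0,0,0,0,0,0,20],[0,0,10,0,0,0,20],[0,0,30,0,0,0,20],[-10,0,48,0,0,0,30],[-25,0,40,0,0,0,40],[-20,30,0,0,0,0.14,65],[0,49,0,0,0,0.14,65],[0,49,0,0,0,0.14,65],[0,49,0,0,0,0.14,65]]])

```text
time: 28.85
eef_pos: [0.3773, 0.0714, 0.1378]
eef_rot: [[0.703, 0.711, 0.002], [0.711, -0.703, -0.0], [0.002, 0.002, -1.0]]
ft_force: [0.9, 0.9, 0.1]
opening: 0.0652
grip_force: 0.0
```

Run:
```python
from bedf import *
q,e=eyes.read_camera("scene");t,_=eyes.read_camera("top");s=r.sense();print(s['eef_pos'].round(4),s['eef_rot'][:2,1].round(3))
for y in(49,-49):
  for n,p in(("scene",q),("top",t)):
    xs,ys,I=strip(n,p,y,.046,-50,54,step=26); print(n,ys[0])
    for x,i in zip(xs,I): print(int(x),i.tolist())
# bar pose again
for n in(130,140): w,P=sides("top",t,(130,240,210,285),.012,n,[(142,260),(197,252),(199,269),(144,276)],band=4);rep("bar",w)
k=cloud("scene",e); m=k[150:185,205:230].reshape(-1,3); m=m[(m[:,2]>.04)&(m[:,0]<.45)&(m[:,0]>.39)&(m[:,1]>-.18)&(m[:,1]<-.14)]; print("block top z",np.median(m[:,2]))
```

```text
[0.3768 0.0755 0.1375] [ 0.717 -0.697]
scene 33.0
-50 [124, 110, 89, 68, 59, 59, 58, 78, 104, 122, 117, 108, 100, 96, 92, 93, 96, 99, 103, 108, 112, 119, 125, 130, 134, 137, 141, 145, 146, 143, 138, 134, 128]
-24 [214, 218, 223, 223, 224, 224, 224, 223, 223, 222, 221, 186, 145, 113, 97, 82, 78, 78, 78, 81, 83, 87, 99, 109, 118, 128, 137, 137, 138, 139, 142, 146, 142]
2 [208, 220, 221, 222, 223, 223, 223, 223, 223, 220, 208, 196, 187, 180, 173, 172, 172, 159, 134, 108, 97, 87, 79, 77, 75, 74, 74, 75, 76, 78, 80, 81, 84]
28 [217, 221, 223, 224, 224, 225, 225, 224, 224, 222, 220, 210, 199, 188, 182, 176, 173, 172, 172, 172, 172, 169, 163, 153, 118, 85, 68, 61, 55, 69, 84, 87, 80]
54 [224, 224, 223, 223, 223, 223, 222, 222, 222, 223, 219, 214, 208, 191, 173, 156, 138, 124, 124, 125, 140, 158, 161, 125, 90, 73, 59, 52, 63, 74, 74, 71, 68]
top 33.0
-50 [202, 202, 201, 201, 201, 200, 199, 197, 194, 189, 184, 181, 180, 179, 179, 179, 179, 177, 175, 170, 162, 154, 138, 121, 104, 94, 85, 81, 82, 81, 81, 81, 83]
-24 [201, 202, 202, 202, 202, 200, 199, 195, 190, 186, 181, 176, 174, 174, 175, 175
[... 1961 characters left out ...]
 170, 170, 168, 167, 159, 151, 141, 128, 114, 114, 128, 142, 158, 174, 187, 193, 198, 201]
54 [97, 97, 98, 98, 100, 101, 105, 110, 116, 124, 135, 145, 149, 154, 157, 157, 158, 159, 159, 159, 152, 143, 133, 122, 114, 119, 135, 152, 167, 181, 193, 197, 200]Traceback (most recent call last):
  File "<stdin>", line 8, in <module>
  File "f.py", line 15, in sides
    vx,vy,x,y=cv2.fitLine(k.astype(np.float32),cv2.DIST_HUBER,0,.01,.01).ravel(); L.append(np.cross([x,y,1],[x+vx,y+vy,1]))
              ~~~~~~~~~~~^^^^^^^^^^^^^^^^^^^^^^^^^^^^^^^^^^^^^^^^^^^^^^^
cv2.error: OpenCV(4.12.0) /io/opencv/modules/imgproc/src/linefit.cpp:50: error: (-215:Assertion failed) count > 0 in function 'fitLine2D_wods'
```

drive_tool(plan=[[[0,8,0,0,0,0.14,65],[0,8,0,0,0,0.14,65],[0,8,0,0,0,0.14,65],[0,10,0,0,0,0.14,65],[0,15,0,0,0,0.14,65],[-3,20,0,0,0,0.13,65],[-3,30,0,0,0,0.09,65],[-3,44,0,0,0,0,65],[0,0,-20,0,0,0,65],[0,0,0,0,0,0,65],[0,0,0,0,0,0,65],[0,0,0,0,0,0,65]]])

```text
time: 30.15
eef_pos: [0.369, 0.2123, 0.1179]
eef_rot: [[-0.134, 0.991, 0.001], [0.991, 0.134, 0.0], [0.0, 0.001, -1.0]]
ft_force: [-0.3, -0.7, -0.2]
opening: 0.065
grip_force: 0.0
```

Run:
```python
from bedf import *
q,e=eyes.read_camera("scene");s=r.sense();print(s['eef_pos'].round(4),np.degrees(np.arctan2(s['eef_rot'][1,1],s['eef_rot'][0,1])))
c=cloud("scene",np.load("scene0.npz")['d'])[170:210,325:415]; p=np.load("scene0.npz")['p'][170:210,325:415]
m=(c[...,2]>.008)&(c[...,2]<.016)&(c[...,0]<.42)&(c[...,0]>.31)&(c[...,1]>.12)&(c[...,1]<.31)&(p.min(2)>110)
w=c[m]*1000; print(len(w),cv2.minAreaRect(w[:,:2].astype(np.float32)),w.mean(0))
```

```text
[0.3691 0.2124 0.118 ] 7.710466379981164
571 ((368.15667724609375, 221.6984100341797), (50.62751770019531, 149.7505340576172), 9.124828338623047) [370.05662737 222.42501331  12.66664351]
```

drive_tool(plan=[[[-0.5,8,-35,0,0,0.006,65],[0,0,-40,0,0,0,65],[0,0,-35,0,0,0,65],[0,0,-20,0,0,0,65],[0,0,-8,0,0,0,65],[0,0,0,0,0,0,65],[0,0,0,0,0,0,65]]])

```text
time: 30.9
eef_pos: [0.369, 0.2213, -0.0193]
eef_rot: [[-0.141, 0.99, 0.002], [0.99, 0.141, 0.001], [0.001, 0.002, -1.0]]
ft_force: [0.4, 0.1, 0.6]
opening: 0.065
grip_force: 0.0
```

drive_tool(plan=[[[0,0,-4,0,0,0,65],[0,0,0,0,0,0,52],[0,0,0,0,0,0,40],[0,0,0,0,0,0,40],[0,0,0,0,0,0,40],[0,0,0,0,0,0,40],[0,0,0,0,0,0,40]]], force=90)

```text
time: 31.6
eef_pos: [0.3704, 0.2219, -0.0221]
eef_rot: [[-0.142, 0.99, 0.006], [0.99, 0.142, 0.002], [0.001, 0.006, -1.0]]
ft_force: [2.0, -0.8, 8.2]
opening: 0.0421
grip_force: 93.6
```

drive_tool(plan=[[[0,0,30,0,0,0,40],[0,0,45,0,0,0,40],[0,0,45,0,0,0,40],[0,-30,20,0,0,0,40],[0,-40,0,0,0,0,40],[0,-45,0,0,0,0.02,40],[0,-45,0,0,0,0.02,40],[0,-45,0,0,0,0.02,40],[0,-45,0,0,0,0.025,40],[0,-45,0,0,0,0,40],[0,-40,0,0,0,0,40],[0,-30,0,0,0,0,40]]])

```text
time: 32.8
eef_pos: [0.3669, -0.146, 0.1143]
eef_rot: [[-0.224, 0.975, -0.001], [0.975, 0.224, 0.0], [0.0, -0.001, -1.0]]
ft_force: [0.2, 0.5, -5.0]
opening: 0.0427
grip_force: 93.8
```

drive_tool(plan=[[[25,0,0,0,0,0,40],[35,0,0,0,0,0,40],[35,0,0,0,0,0,40],[22,0,0,0,0,0,40],[0,0,0,0,0,0,40],[0,0,0,0,0,0,40],[0,0,0,0,0,0,40]]])

```text
time: 33.5
eef_pos: [0.484, -0.1438, 0.1145]
eef_rot: [[-0.225, 0.974, -0.001], [0.974, 0.225, 0.0], [0.001, -0.001, -1.0]]
ft_force: [-1.0, 0.5, -4.1]
opening: 0.0427
grip_force: 94.2
```

drive_tool(plan=[[[4.7,0.3,-35,0,0,0,40],[0,0,-30,0,0,0,40],[0,0,-15,0,0,0,40],[0,0,0,0,0,0,40],[0,0,0,0,0,0,40],[0,0,0,0,0,0,40]]])

```text
time: 34.1
eef_pos: [0.4907, -0.1441, 0.0373]
eef_rot: [[-0.225, 0.974, 0.003], [0.974, 0.225, -0.001], [-0.002, 0.003, -1.0]]
ft_force: [0.6, -0.7, -4.7]
opening: 0.0423
grip_force: 94.1
```

```bash
cat > barm.py <<'E'
from bedf import *
import sys
zoff=float(sys.argv[1]) if len(sys.argv)>1 else None
q,e=eyes.read_camera("scene");s=r.sense();print(s['eef_pos'].round(4),"tcp bed",w2b(s['eef_pos']*1000),s['ft_force'].round(1))
zt=s['eef_pos'][2]+.0221+.012 if zoff is None else zoff; print("ztop",zt)
def prof(along):  # along y (ends) at several x ; along x (far edge) at several y
    A=np.arange(-95,96,2.) if along=='y' else np.arange(56,84,1.)
    Bs=(34,46,58) if along=='y' else (-55,-35,35,55)
    for b in Bs:
        P=np.array([[b2px("scene",((b,a) if along=='y' else (a,b)),zt) for a in A]],np.float32)
        I=cv2.remap(q[...,0],P[...,0],P[...,1],cv2.INTER_LINEAR)[0]
        if along=='y': print(b,"neg end",dict(zip(A[:16].astype(int).tolist(),I[:16].tolist())),"pos end",dict(zip(A[-16:].astype(int).tolist(),I[-16:].tolist())))
        else: print(b,"far edge",dict(zip(A.astype(int).tolist(),I.tolist())))
prof('y');prof('x')
c=cloud("scene",e)
l=w2b(c.reshape(-1,3)*1000); zz=c.reshape(-1,3)[:,2]
for a in(-65,-45,-28,28,45,65):
    m=(abs(l[:,1]-a)<6)&(abs(l[:,0]-44)<12)&(zz>.02)&(zz<.09); print(a,m.sum(),np.median(zz[m]).round(4))
E
python3 barm.py
```

```text
[ 0.4907 -0.1441  0.0373] tcp bed [[47.8  1. ]] [ 0.   0.2 -5.5]
ztop 0.07140093169475084
34 neg end {-95: 114, -93: 118, -91: 121, -89: 121, -87: 118, -85: 114, -83: 110, -81: 108, -79: 108, -77: 111, -75: 138, -73: 174, -71: 196, -69: 195, -67: 194, -65: 194} pos end {65: 62, 67: 62, 69: 61, 71: 62, 73: 63, 75: 62, 77: 52, 79: 46, 81: 44, 83: 44, 85: 43, 87: 40, 89: 41, 91: 45, 93: 46, 95: 46}
46 neg end {-95: 48, -93: 83, -91: 98, -89: 106, -87: 112, -85: 116, -83: 118, -81: 120, -79: 121, -77: 127, -75: 142, -73: 171, -71: 179, -69: 182, -67: 181, -65: 178} pos end {65: 71, 67: 71, 69: 74, 71: 77, 73: 76, 75: 73, 77: 69, 79: 64, 81: 58, 83: 51, 85: 47, 87: 49, 89: 54, 91: 58, 93: 59, 95: 57}
58 neg end {-95: 44, -93: 36, -91: 34, -89: 54, -87: 97, -85: 108, -83: 116, -81: 122, -79: 125, -77: 129, -75: 135, -73: 164, -71: 175, -69: 175, -67: 175, -65: 174} pos end {65: 153, 67: 136, 69: 120, 71: 121, 73: 131, 75: 120, 77: 91, 79: 73, 81: 73, 83: 82, 85: 80, 87: 80, 89: 78, 91: 77, 93: 77, 95: 78}
-55 far edge {56: 185, 57: 185, 58: 183, 59: 182, 60: 180, 61: 179, 62: 175, 63: 166,
[... 300 characters left out ...]
9: 105, 70: 95, 71: 97, 72: 100, 73: 103, 74: 105, 75: 108, 76: 107, 77: 106, 78: 105, 79: 104, 80: 102, 81: 99, 82: 97, 83: 95}
35 far edge {56: 97, 57: 100, 58: 103, 59: 107, 60: 110, 61: 114, 62: 114, 63: 113, 64: 112, 65: 109, 66: 105, 67: 103, 68: 101, 69: 99, 70: 97, 71: 95, 72: 93, 73: 91, 74: 90, 75: 89, 76: 88, 77: 87, 78: 86, 79: 84, 80: 83, 81: 82, 82: 80, 83: 79}
55 far edge {56: 83, 57: 84, 58: 85, 59: 86, 60: 87, 61: 88, 62: 89, 63: 89, 64: 89, 65: 92, 66: 95, 67: 99, 68: 103, 69: 107, 70: 106, 71: 106, 72: 105, 73: 104, 74: 103, 75: 100, 76: 98, 77: 95, 78: 93, 79: 91, 80: 88, 81: 86, 82: 84, 83: 82}
-65 21 0.073
-45 44 0.0474
-28 44 0.052
28 48 0.0331
45 34 0.0717
65 5 0.0272
```

drive_tool(plan=[[[-1.5,-0.4,-5,0,0,0,40],[0,0,-4,0,0,0,40],[0,0,-2,0,0,0,40],[0,0,-1,0,0,0,40],[0,0,0,0,0,0,40],[0,0,0,0,0,0,40]]])

```text
time: 34.75
eef_pos: [0.4882, -0.1441, 0.024]
eef_rot: [[-0.226, 0.974, 0.001], [0.974, 0.226, -0.0], [-0.001, 0.001, -1.0]]
ft_force: [-5.5, 1.3, 4.8]
opening: 0.0423
grip_force: 95.4
```

drive_tool(plan=[[[0,0,0.5,0,0,0,43],[0,0,0,0,0,0,47],[0,0,0,0,0,0,50],[0,0,0,0,0,0,51],[0,0,0,0,0,0,51]]], force=20)

```text
time: 35.25
eef_pos: [0.4882, -0.144, 0.0235]
eef_rot: [[-0.226, 0.974, 0.0], [0.974, 0.226, -0.0], [-0.0, 0.0, -1.0]]
ft_force: [-0.6, 0.4, 0.2]
opening: 0.0513
grip_force: 0.0
```

drive_tool(plan=[[[0,0,5,0,0,0,51],[0,0,15,0,0,0,51],[0,0,40,0,0,0,51],[0,0,50,0,0,0,51],[-40,0,30,0,0,0,51],[-40,0,0,0,0,0,51],[0,45,0,0,0,0,51],[0,45,0,0,0,0,51],[0,45,0,0,0,0,51],[0,45,0,0,0,0,51],[0,0,0,0,0,0,51]]])

```text
time: 36.35
eef_pos: [0.4078, 0.0406, 0.1652]
eef_rot: [[-0.233, 0.973, 0.002], [0.973, 0.233, 0.002], [0.001, 0.003, -1.0]]
ft_force: [0.5, -0.6, -0.1]
opening: 0.0512
grip_force: 0.0
```

```bash
python3 barm.py .058
python3 - <<'E'
from bedf import *
t,d=eyes.read_camera("top")
c=[b2px("top",b,.058) for b in[(68.5,75),(68.5,-75),(23.5,-75),(23.5,75)]]
for thr in(140,150): 
  try: w,P=sides("top",t,(275,190,350,260),.058,thr,c,band=2); rep("bar",w); print(w2b(w).tolist(),w2b(w.mean(0)))
  except Exception as x: print(x)
k=cloud("top",d); l=w2b(k.reshape(-1,3)*1000); z=k.reshape(-1,3)[:,2]
for nm,x,y in(("bar-",46,-60),("bar0",46,0),("bar+",46,60),("block",-26,0),("bL",-20,49.5),("bR",-20,-48.5)):
    m=(abs(l[:,0]-x)<8)&(abs(l[:,1]-y)<5); print(nm,m.sum(),np.median(z[m]).round(4))
E
```

```text
[0.408  0.0383 0.1651] tcp bed [[  8.4 197.3]] [ 0.7 -0.9  0.2]
ztop 0.058
34 neg end {-95: 97, -93: 110, -91: 116, -89: 122, -87: 127, -85: 129, -83: 130, -81: 127, -79: 124, -77: 123, -75: 130, -73: 174, -71: 200, -69: 210, -67: 212, -65: 211} pos end {65: 146, 67: 145, 69: 154, 71: 159, 73: 157, 75: 136, 77: 97, 79: 93, 81: 92, 83: 93, 85: 93, 87: 83, 89: 83, 91: 84, 93: 85, 95: 85}
46 neg end {-95: 35, -93: 33, -91: 63, -89: 106, -87: 117, -85: 116, -83: 117, -81: 118, -79: 118, -77: 119, -75: 132, -73: 163, -71: 192, -69: 196, -67: 195, -65: 191} pos end {65: 200, 67: 199, 69: 197, 71: 194, 73: 194, 75: 176, 77: 126, 79: 84, 81: 101, 83: 106, 85: 110, 87: 112, 89: 113, 91: 113, 93: 112, 95: 115}
58 neg end {-95: 99, -93: 70, -91: 39, -89: 36, -87: 34, -85: 68, -83: 110, -81: 117, -79: 117, -77: 118, -75: 132, -73: 158, -71: 181, -69: 184, -67: 185, -65: 184} pos end {65: 184, 67: 184, 69: 187, 71: 190, 73: 188, 75: 180, 77: 113, 79: 95, 81: 99, 83: 102, 85: 102, 87: 101, 89: 101, 91: 100, 93: 99, 95: 99}
-55 far edge {56: 195, 57: 193, 58: 192, 59: 190, 60: 188, 61: 187, 62: 185
[... 682 characters left out ...]

55 far edge {56: 197, 57: 195, 58: 194, 59: 193, 60: 184, 61: 173, 62: 163, 63: 154, 64: 142, 65: 136, 66: 130, 67: 123, 68: 118, 69: 112, 70: 108, 71: 104, 72: 100, 73: 96, 74: 93, 75: 91, 76: 90, 77: 88, 78: 87, 79: 85, 80: 85, 81: 85, 82: 85, 83: 85}
-65 25 0.0593
-45 30 0.0591
-28 38 0.0583
28 42 0.058
45 29 0.0587
65 28 0.059
bar [ 487.5 -145.9] sides [146.8  47.  150.4  46.7] yaw long -77.12
[[67.8, 73.8], [67.5, -73.0], [20.6, -75.6], [21.1, 74.8]] [[44.2 -0. ]]
bar [ 487. -146.] sides [144.6  44.7 149.5  46. ] yaw long -77.15
[[67.0, 73.0], [65.7, -71.6], [21.3, -75.5], [21.0, 74.0]] [[43.7 -0. ]]
bar- 24 0.0576
bar0 23 0.0576
bar+ 23 0.0573
block 23 0.0458
bL 24 0.0452
bR 23 0.0455
```

All the checks agree: the bar is level at 58 mm and square across the far ends, the block top is at 46 mm, and both bearers are seated. Handing in.

```bash
python3 -c "
from station import r
print(r.hand_in())"
```

```text
the job is handed in; nothing more can be done
None
```

The job is done and handed in at about 36 s: the sun block is caught down on the stage, both bearers lie in their seats to within about 1 mm, and the steel bar lies level and square across their far ends; the striped block was not touched.

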